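Close the snack box from behind the drinks

ROBOT

A 7-joint arm with a two-finger parallel gripper is mounted at the origin on a cart in front of the work surface, level with it; the furniture and walls round the work are solid. World frame = base frame: x ahead of the robot, y to its left, z up, the work surface at z = 0. Lengths are in mm, angles in rad, forces in N, time in s.
With the tool pointing down it reaches from about 375 to 925 mm from the base axis. Payload 3.1 kg.
Tool frame: the origin (TCP) lies midway between the tips of the shut fingers; the grasp point (between the pads) lies 19 mm behind it; z points along the fingers, y is the line along which they close (so a half turn about z gives the same grasp; the last joint's range is limited). The gripper opens to 85 mm and grips with 20 to 120 N. Pads are 22 mm wide; open, the fingers measure 114 mm over their backs; the gripper's body (76 mm by 85 mm) begins 54 mm behind the grasp point. The pads swing forward as they close: fully open they stand 13 mm farther back than shut.
Start: joints at [1.206, 0.383, 0.044, 1.598, -0.018, 1.161, -0.05], TCP at [171.39, -627, 231.269] pointing down, gripper open.
Joint ranges: [-2.61, 2.61], [-0.41, 2.15], [-1.48, 1.57], [0, 2.5], [-1.57, 4.71], [0.05, 1.97], [-2.85, 2.85]. Speed limits (rad/s): [2.79, 2.79, 3.14, 3.14, 3.14, 3.14, 3.14].

INTERFACE

Orientations are given as a 3x3 rotation matrix whose columns are the frame's x, y, z axes.
In Python, from bench import get_state, camera, close_job gives the robot as it stands. The module is installed in compiled form; this text tells all that it offers.
- The arm moves only by the shell command python3 -m handwheel 'ROWS'. ROWS is text: rows parted by semicolons, each of 5 numbers parted by spaces: the shift along the tool's x, y, z in mm, then the turn about the tool's z in degrees, then the finger opening in mm, from 0 to 85.4. In form: tx ty tz twist jaw; .... A call has 1 to 8 rows; each row shifts and turns the commanded pose from where the row before left it, along the tool's axes as they then stand; what a row does not reach is not made up. A row lasts 1/12 s, in which the tool goes at most 41.7 mm and 7.16 degrees, less where a joint would pass 70% of its speed; a pose out of reach is approached as far as the arm can. A call with a gripper value outside its range is refused whole. The fingers move at their own pace and stop on an object; the grip force is fixed at half the most. Time passes only in rows, so rows that do not move let the fingers close. It gives the time, the measured TCP pose, the force, the opening and the grip force at its end, in the units of the state.
- get_state(): the state, without advancing time (a new reading comes with each control period).
- camera(name): name is "scene" or "top" or "wrist"; returns a dict with "frame" (400x640x3 uint8, red, green, blue), "range_z" (400x640 float32, mm along the optical axis (not along the pixel's ray), 0 where there is no reading), "vertical_fov" (degrees; the focal length in pixels is half the picture's height over the tangent of half this angle, whatever the lens; pixels are square), "cx", "cy" (the principal point, pixels), "view" (4x4, takes a point from world to camera coordinates); the wrist camera has in their place "tool_from_camera" (4x4, takes a point from camera to tool coordinates, whose origin is the TCP and whose axes are the flange's). Camera axes: x right, y up, looking along -z (the intrinsics and any distortion apply to the point x, -y, -z); pixel columns grow to the right and rows downward; lengths in mm; the calibration is good to about 2 mm. A picture is of the moment at which its call begins: read the wrist's pose just before it.
- close_job(): hands the job in; it is judged then, once.
The state is a dict: "time_s": time; "joint_pos": joint angles; "joint_vel": joint speeds; "joint_efforts": joint torques, N m; "tool_pos": TCP position; "ee_rot": TCP orientation; "contact_force": force on the tool from outside, world axes, zero at the start; "torque": the same for the moment, N m; "grip_width": opening from 0.0 (shut) to 1.0 (fully open); "grip_force": force on a finger pad.
Only numpy, scipy, OpenCV 4.12 (cv2) and the standard library are available. Lean on these libraries where they do the work, as an engineer would, in place of code of your own. Each camera call takes 0.05 s, during which the arm holds its last target. There are 200 camera calls.

TASK

The upper box and the lid of the stacking snack box are behind the drink can and the jigger, so first stand both the can and the jigger aside on the serving tray. Then fit the upper box on the bottom box and the lid on top, chamfered corners over chamfered corners so that each skirt drops fully home over the rim below; only when the box is closed, put the can and the jigger back upright in the middle of the coasters they came from. Do not topple anything or push the tumbler of ice out of place, and let go of everything at the end.

Things in the scene. Friction and masses are not known exactly. Their poses are not given: they have to be found in the camera images.
- can_center (a point): slim full drink can, 53 mm across, 135 mm tall, 0.28 kg, standing at the start on its own slate coaster in front of the upper box or the lid. The point is its centre, 67.5 mm above its underside; z is its axis.
- jigger_center (a point): double brass bar measure (hourglass-shaped jigger), 101 mm tall; upper cup 47 mm across at the top, waist 16 mm across 44 mm above its underside, lower cup 42 mm across at the foot, 0.11 kg, standing at the start on its own slate coaster. The point is on its axis, 50.5 mm above its underside; z is its axis.
- can_coaster: the round black slate coaster under the can at the start, 100 mm across, 8 mm thick, fixed. Origin: centre of its underside (its top is 8 mm higher).
- jigger_coaster: the round black slate coaster under the jigger at the start, 100 mm across, 8 mm thick, fixed; looks the same as the other. Origin: centre of its underside.
- upper_box_center (a point): white open box with truffles, 44 mm high, behind a coaster. Upper walls 99 (own x) x 57 mm (own y) outside, to grip from 11 mm up; below, a wider skirt 109 x 67 mm outside, 104 x 62 inside, 8 mm deep, goes over the rim below (2.5 mm play a side). The two +x corners are chamfered 14 mm. Stacked, its underside is 36 mm above that of the box below. Point: its centre, 22 mm above its underside; z up.
- lid_center (a point): white flat lid with the same skirt (109 x 67 mm, two chamfered corners at +x), plate top 12 mm above its underside; upright grip bar along own x in the middle, 52 mm long, 14 mm thick (own y), up to 32.5 mm above the underside. Stacked, its underside is 36 mm above that of the upper box. Point: on its middle axis, 16 mm above its underside; z up.
- bottom_box: white open box filled with two rows of round biscuits, 44 mm high, standing loose on the worktop at one side, 0.45 kg. Plinth 109 x 67 mm, upper walls and rim 99 mm (own x) by 57 mm (own y) outside; the two corners at its +x end are chamfered by about 14 mm. Origin: centre of its underside.
- serving_tray: fixed wooden serving tray at the other side, 270 mm (own x) by 180 mm (own y), floor 6 mm high, rim 20 mm high, a brass handle over each x end up to 38 mm high. The inner floor, 254 x 164 mm, is empty: room for can and jigger side by side along x. Origin: centre of its underside.
- corkscrew: bystander: metal wing corkscrew standing behind, between the upper box and the lid, 146 mm tall, 72 mm (own y) by 44 mm (own x), fixed. Origin: centre of its underside.
- glass: bystander: clear tumbler with ice near the front edge, 73 mm across, 100 mm tall, loose. Origin: centre of its underside. Not to be moved.
There are look-alikes about, which are no part of the job. What is shaped like the can_coaster but red or yellow is not meant.

How it is judged (in metres and radians):
On the way, in this order (a step that is already met when the one before it is completed fails the run):
1. the can and the jigger both stand upright on the serving tray, released (x of can_center in the frame of serving_tray between -0.115 and 0.115 m and y of can_center in the frame of serving_tray between -0.07 and 0.07 m and z of can_center in the frame of serving_tray between 0.0675 and 0.0815 m and angle between each of can_center, jigger_center's own z axis and vertical below 0.12 rad and x of jigger_center in the frame of serving_tray between -0.115 and 0.115 m and y of jigger_center in the frame of serving_tray between -0.07 and 0.07 m and z of jigger_center in the frame of serving_tray between 0.0505 and 0.0645 m and contact force between each of can, jigger and the fingers below 0.1 N), for 0.2 s.
2. the upper box sits fully home on the bottom box, released, with the can and the jigger still on the tray (x of upper_box_center in the frame of bottom_box between -0.005 and 0.005 m and y of upper_box_center in the frame of bottom_box between -0.005 and 0.005 m and z of upper_box_center in the frame of bottom_box between 0.055 and 0.0605 m and angle between the x axis of upper_box_center and the x axis of bottom_box, either way round below 0.1 rad and angle between upper_box_center's own z axis and vertical below 0.05 rad and x of can_center in the frame of serving_tray between -0.115 and 0.115 m and y of can_center in the frame of serving_tray between -0.07 and 0.07 m and z of can_center in the frame of serving_tray between 0.0675 and 0.0815 m and angle between each of can_center, jigger_center's own z axis and vertical below 0.12 rad and x of jigger_center in the frame of serving_tray between -0.115 and 0.115 m and y of jigger_center in the frame of serving_tray between -0.07 and 0.07 m and z of jigger_center in the frame of serving_tray between 0.0505 and 0.0645 m and contact force between upper_box and the fingers below 0.1 N), for 0.2 s.
3. the lid sits fully home on the upper box, released, with the can and the jigger still on the tray (x of upper_box_center in the frame of bottom_box between -0.005 and 0.005 m and y of upper_box_center in the frame of bottom_box between -0.005 and 0.005 m and z of upper_box_center in the frame of bottom_box between 0.055 and 0.0605 m and angle between the x axis of each of upper_box_center, lid_center and the x axis of bottom_box, either way round below 0.1 rad and angle between each of upper_box_center, lid_center's own z axis and vertical below 0.05 rad and x of lid_center in the frame of bottom_box between -0.005 and 0.005 m and y of lid_center in the frame of bottom_box between -0.005 and 0.005 m and z of lid_center in the frame of bottom_box between 0.085 and 0.0905 m and x of can_center in the frame of serving_tray between -0.115 and 0.115 m and y of can_center in the frame of serving_tray between -0.07 and 0.07 m and z of can_center in the frame of serving_tray between 0.0675 and 0.0815 m and angle between each of can_center, jigger_center's own z axis and vertical below 0.12 rad and x of jigger_center in the frame of serving_tray between -0.115 and 0.115 m and y of jigger_center in the frame of serving_tray between -0.07 and 0.07 m and z of jigger_center in the frame of serving_tray between 0.0505 and 0.0645 m and contact force between lid and the fingers below 0.1 N), for 0.2 s.
At the end, for the whole second after the job is handed in: Upper box seated on the bottom box, lid on the upper box (each within 5 mm and 0.1 rad of the bottom box, height within 3 mm); can and jigger upright on their own coasters, within 15 mm of the centre; all released and at rest (x of upper_box_center in the frame of bottom_box between -0.005 and 0.005 m and y of upper_box_center in the frame of bottom_box between -0.005 and 0.005 m and z of upper_box_center in the frame of bottom_box between 0.055 and 0.0605 m and angle between the x axis of each of upper_box_center, lid_center and the x axis of bottom_box, either way round below 0.1 rad and angle between each of upper_box_center, lid_center's own z axis and vertical below 0.05 rad and x of lid_center in the frame of bottom_box between -0.005 and 0.005 m and y of lid_center in the frame of bottom_box between -0.005 and 0.005 m and z of lid_center in the frame of bottom_box between 0.085 and 0.0905 m and horizontal distance between can_center and can_coaster below 0.015 m and z of can_center in the frame of can_coaster between 0.0705 and 0.0805 m and angle between each of can_center, jigger_center's own z axis and vertical below 0.1 rad and horizontal distance between jigger_center and jigger_coaster below 0.015 m and z of jigger_center in the frame of jigger_coaster between 0.0535 and 0.0635 m and linear speed of each of can, jigger, upper_box, lid, bottom_box below 0.02 m/s and contact force between each of can, jigger, upper_box, lid, bottom_box and the fingers below 0.1 N); the robot touches nothing.
It fails at once if the can or the jigger topples (angle between any of can_center, jigger_center's own z axis and vertical above 0.7 rad).
It fails at once if the tumbler is pushed more than 30 mm or topples (distance of glass from where it was at the start of the episode above 0.03 m or angle between glass's own z axis and vertical above 0.5 rad).
It also fails if it takes over 144 s, if anything falls off the work surface, if the arm or the gripper's body presses on something with over 40 N, if the wrist force passes 120 N, or if a joint passes its speed limit or range.

## Working session

There is one attempt and no reset: what is moved stays moved. The work goes in short steps, Python scripts to look and compute and a shell command to move; the robot and the scene stay as the last step left them, time stands still between calls to the robot, and variables do not carry over. Pictures are saved under pics/ and viewed, at most 14 in all, crops included, and the job is handed in when it is done.

```bash
mkdir -p pics; cat > h.py <<'E'
import numpy as np,cv2
from bench import get_state,camera
def K(c):
    h,w=c['frame'].shape[:2]; f=h/2/np.tan(np.radians(c['vertical_fov'])/2)
    return f,c['cx'],c['cy']
def T_wc(c):
    if 'view' in c: return np.linalg.inv(np.array(c['view']))
    s=get_state(); T=np.eye(4); T[:3,:3]=s['ee_rot']; T[:3,3]=s['tool_pos']
    return T@np.array(c['tool_from_camera'])
def points(c,T=None):
    T=T_wc(c) if T is None else T
    f,cx,cy=K(c); z=c['range_z']; v,u=np.indices(z.shape)
    P=np.stack([(u-cx)/f*z,-(v-cy)/f*z,-z],-1)@T[:3,:3].T+T[:3,3]
    P[z<=0]=np.nan
    return P
def ray(c,u,v,h,T=None):
    T=T_wc(c) if T is None else T
    f,cx,cy=K(c); d=T[:3,:3]@np.array([(u-cx)/f,-(v-cy)/f,-1]); o=T[:3,3]
    return o+d*(h-o[2])/d[2]
def save(c,n): cv2.imwrite('pics/'+n,cv2.cvtColor(c['frame'],cv2.COLOR_RGB2BGR))
E
python3 - <<'E'
from h import *
s=get_state(); print({k:np.round(v,3).tolist() for k,v in s.items()})
for n in ['scene','top','wrist']:
    c=camera(n); save(c,n+'0.png'); print(n,{k:(np.round(v,2).tolist()) for k,v in c.items() if k not in('frame','range_z')})
    np.savez(''+n+'0.npz',**c)
E
```

```text
{'time_s': 0.0, 'joint_pos': [1.206, 0.384, 0.044, 1.6, -0.018, 1.161, -0.05], 'joint_vel': [-0.001, 0.0, -0.001, -0.001, 0.0, -0.0, -0.001], 'joint_efforts': [0.0, -43.346, 1.025, -24.951, 0.011, 0.011, -0.0], 'tool_pos': [171.114, -626.079, 229.863], 'ee_rot': [[0.965, 0.264, -0.001], [0.264, -0.965, 0.003], [-0.0, -0.003, -1.0]], 'contact_force': [-0.179, -0.084, -0.293], 'torque': [-0.023, -0.002, -0.012], 'grip_force': 0.0, 'grip_width': 1.003}
scene {'vertical_fov': 55.78, 'cx': 315.35, 'cy': 199.21, 'view': [[-0.66, -0.75, 0.02, 318.16], [0.41, -0.34, 0.85, -259.98], [-0.63, 0.57, 0.53, -894.7], [0.0, 0.0, 0.0, 1.0]]}
top {'vertical_fov': 52.78, 'cx': 321.03, 'cy': 207.73, 'view': [[-0.01, -1.0, -0.0, 17.22], [0.99, -0.01, 0.13, -524.03], [-0.13, -0.0, 0.99, -1089.37], [0.0, 0.0, 0.0, 1.0]]}
wrist {'vertical_fov': 63.46, 'cx': 318.75, 'cy': 197.27, 'tool_from_camera': [[-0.0, 0.95, 0.31, 78.68], [1.0, -0.0, 0.0, -0.17], [0.0, 0.31, -0.95, -143.94], [0.0, 0.0, 0.0, 1.0]]}
```

View pics/top0.png

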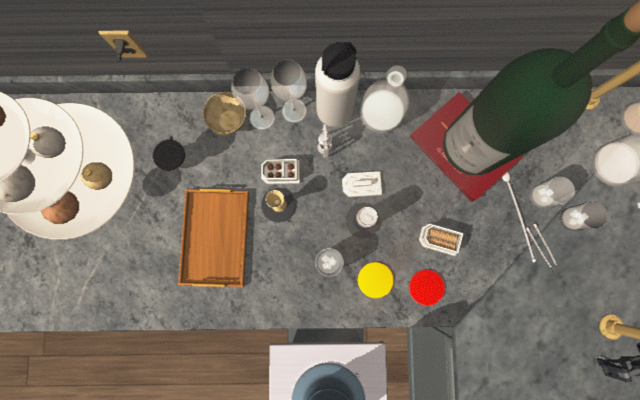

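View pics/scene0.png

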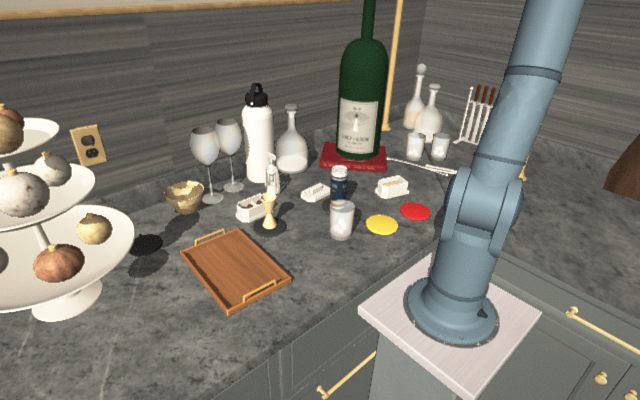

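The top view shows: jigger (276,200) on a dark coaster (278,204); can (367,217) on a dark coaster (365,215). The upper box is at (280,170), lid at (362,184), corkscrew at (324,140), glass at (329,262), bottom box at (442,239) and tray at (214,237). The black disc at (169,155) and the red and yellow discs are look-alikes, since nothing stands on them. I'll confirm this in one crop and measure from depth.

```bash
python3 - <<'E'
from h import *
c=dict(np.load('top0.npz')); c={k:(v if v.ndim else v.item()) for k,v in c.items()}
im=c['frame']; P=points(c)
crop=cv2.resize(im[120:290,175:475],None,fx=2.66,fy=2.66,interpolation=cv2.INTER_CUBIC)
cv2.imwrite('pics/topcrop.png',cv2.cvtColor(crop,cv2.COLOR_RGB2BGR))
hsv=cv2.cvtColor(im,cv2.COLOR_RGB2HSV)
def rep(n,x0,x1,y0,y1,zmin,zmax):
    m=np.zeros(im.shape[:2],bool); m[y0:y1,x0:x1]=1
    m&=(P[...,2]>zmin)&(P[...,2]<zmax)
    q=P[m][:,:2].astype(np.float32)
    if len(q)<6: print(n,len(q)); return
    (cx,cy),(w,h),a=cv2.minAreaRect(q)
    print(n,len(q),'ctr',round(cx,1),round(cy,1),'size',round(w,1),round(h,1),'ang',round(a,1),'z',np.round(np.percentile(P[m][:,2],[5,50,95]),1),'mean',q.mean(0).round(1))
rep('can',345,385,200,235,120,150)
rep('cancoaster',338,395,190,245,4,14)
rep('jigger top',255,300,180,220,95,125)
rep('jigcoaster',250,305,180,235,4,14)
rep('upper',255,305,152,190,36,60)
rep('lid',335,390,165,203,8,20)
rep('lidbar',335,390,165,203,26,45)
rep('bottom',415,470,218,260,35,55)
rep('tray rim',172,256,180,292,12,26)
rep('tray floor',172,256,180,292,3,10)
rep('tray hi',172,256,180,292,28,60)
rep('glass',310,350,240,280,85,120)
rep('cork',305,345,118,162,15,170)
for u,v in [(300,215),(230,160),(400,160),(300,280)]: print('table',P[v,u].round(1))
E
```

```text
can 349 ctr 486.4 -105.6 size 51.2 49.9 ang 84.9 z [128.5 139.6 144.5] mean [ 486.4 -104.5]
cancoaster 742 ctr 500.4 -117.3 size 160.5 154.7 ang 89.0 z [ 4.4  8.6 12.9] mean [ 505.7 -105.5]
jigger top 110 ctr 540.4 129.9 size 45.1 45.2 ang 89.0 z [ 96.3 104.7 110.4] mean [542.9 132.6]
jigcoaster 759 ctr 531.9 137.9 size 155.5 155.2 ang 89.3 z [ 4.3  8.3 12.3] mean [538.7 130.9]
upper 175 ctr 634.6 127.3 size 58.0 95.8 ang 0.3 z [37.5 43.5 47.4] mean [635.5 128.5]
lid 737 ctr 595.9 -106.8 size 67.5 109.0 ang 3.0 z [ 9.1 12.5 16.2] mean [ 595.1 -108.6]
lidbar 94 ctr 595.8 -105.7 size 14.9 51.0 ang 1.3 z [27.2 32.  35.4] mean [ 595.2 -106.1]
bottom 209 ctr 436.7 -322.4 size 100.0 57.7 ang 72.9 z [36.  42.7 46.6] mean [ 435.4 -325.1]
tray rim 874 ctr 448.4 312.9 size 182.2 270.1 ang 87.3 z [13.3 19.2 23. ] mean [449.8 313. ]
tray floor 4900 ctr 455.0 318.8 size 320.2 239.2 ang 0.7 z [3.4 6.1 9.2] mean [448.6 314.1]
tray hi 169 ctr 448.3 311.4 size 88.6 269.2 ang 87.2 z [31.8 36.8 40.4] mean [441.  310.7]
glass 105 ctr 374.3 -9.2 size 69.8 71.6 ang 89.4 z [ 87.4  99.2 103.1] mean [374.1 -10.2]
cork 417 ctr 727.6 -14.3 size 67.8 110.3 ang 78.6 z [ 18.5  68.7 145.6] mean [726.8 -11.9]
table [508.4  71.6   0.8]
table [673.  275.7  -1.5]
table [ 665.9 -220.6    2.5]
table [324.7  72.6  -1.8]
```

View pics/topcrop.png

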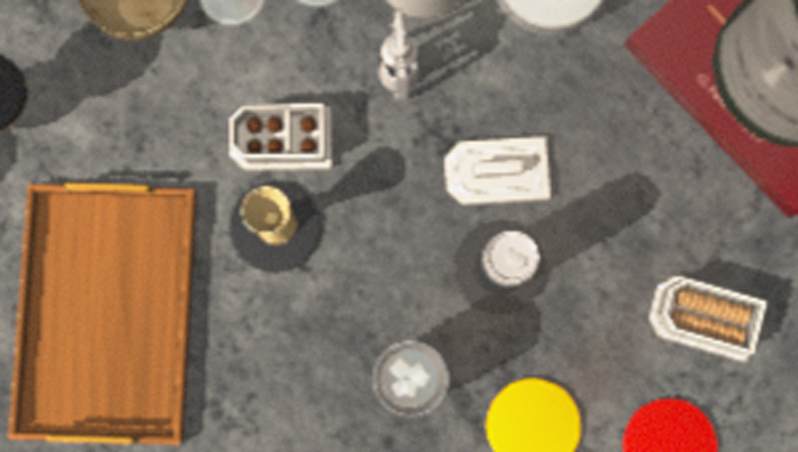

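The crop confirms the jigger and can stand on the two dark coasters meant. Upper box, lid and bottom box all have their chamfered ends towards the left (world +y). The measured heights and sizes match the task text. Now a small planner to print shifts in tool axes, and then I set out.

```bash
cat > plan.py <<'E'
import sys,numpy as np
from bench import get_state
# usage: plan.py x y z a(deg of tool x in world) [jaw] -> equal rows in the turning tool axes
x,y,z,a=map(float,sys.argv[1:5])
s=get_state(); p=np.array(s['tool_pos']); R=np.array(s['ee_rot'])
a0=np.degrees(np.arctan2(R[1,0],R[0,0])); tw=-((a-a0+180)%360-180); D=np.array([x,y,z])-p
n=int(max(np.ceil(np.linalg.norm(D)/40),np.ceil(abs(tw)/7),1))
print('pos',p.round(1),'a',a0.round(1),'t',round(s['time_s'],2),'D',D.round(1),'turn',round(tw,1),'n',n,'F',np.round(s['contact_force'],1),'w',round(s['grip_width'],3),'gf',round(s['grip_force'],1))
for i in range(n):
    b=np.radians(a0-tw*i/n); d=D/n
    print('%.1f %.1f %.1f %.1f'%(d@[np.cos(b),np.sin(b),0],d@[np.sin(b),-np.cos(b),0],-d[2],tw/n))
E
python3 plan.py 487 -105 230 90
```

```text
pos [ 171.2 -626.3  230.1] a 15.3 t 0.15 D [ 3.158e+02  5.213e+02 -1.000e-01] turn -74.7 n 16 F [-0.2 -0.4  0.1] w 1.003 gf 0.0
27.6 -26.2 0.0 -4.7
29.7 -23.9 0.0 -4.7
31.5 -21.4 0.0 -4.7
33.2 -18.8 0.0 -4.7
34.6 -16.0 0.0 -4.7
35.8 -13.1 0.0 -4.7
36.7 -10.2 0.0 -4.7
37.4 -7.1 0.0 -4.7
37.9 -4.1 0.0 -4.7
38.1 -1.0 0.0 -4.7
38.0 2.1 0.0 -4.7
37.7 5.2 0.0 -4.7
37.2 8.3 0.0 -4.7
36.4 11.3 0.0 -4.7
35.4 14.2 0.0 -4.7
34.1 17.0 0.0 -4.7
```

```bash
python3 -m handwheel '27.6 -26.2 0 -4.7 85; 29.7 -23.9 0 -4.7 85; 31.5 -21.4 0 -4.7 85; 33.2 -18.8 0 -4.7 85; 34.6 -16 0 -4.7 85; 35.8 -13.1 0 -4.7 85; 36.7 -10.2 0 -4.7 85; 37.4 -7.1 0 -4.7 85'
python3 -m handwheel '37.9 -4.1 0 -4.7 85; 38 -1 0 -4.7 85; 38 2 0 -4.7 85; 37.7 5.2 0 -4.7 85; 37.2 8.3 0 -4.7 85; 36.4 11.3 0 -4.7 85; 35.4 14.2 0 -4.7 85; 34 17 0 -4.7 85'
python3 -m handwheel '0 0 0 0 85;0 0 0 0 85'; python3 plan.py 487 -105 86 90
python3 - <<'E'
from h import *
T=None
c=camera('wrist'); save(c,'w1.png'); P=points(c)
q=P[(P[...,2]>125)&(P[...,2]<155)][:,:2].astype(np.float32)
print(len(q),cv2.minAreaRect(q),q.mean(0))
E
```

```text
time_s: 0.82
tool_pos: [329.2, -364.1, 231.1]
ee_rot: [[0.6, 0.8, -0.0], [0.8, -0.6, 0.0], [-0.0, -0.0, -1.0]]
contact_force: [0.4, -0.6, -0.4]
grip_width: 0.995
grip_force: 0.0
time_s: 1.48
tool_pos: [485.4, -102.8, 231.2]
ee_rot: [[-0.012, 1.0, -0.0], [1.0, 0.012, -0.0], [-0.0, -0.0, -1.0]]
contact_force: [-1.0, -1.3, 0.4]
grip_width: 0.995
grip_force: 0.0
time_s: 1.65
tool_pos: [485.9, -101.2, 231.3]
ee_rot: [[-0.015, 1.0, 0.0], [1.0, 0.015, 0.001], [0.001, 0.0, -1.0]]
contact_force: [0.8, -0.5, 0.3]
grip_width: 0.995
grip_force: 0.0
pos [ 485.9 -101.2  231.3] a 90.9 t 1.65 D [   1.1   -3.8 -145.3] turn 0.9 n 4 F [ 0.8 -0.5  0.3] w 0.995 gf 0.0
-1.0 0.3 36.3 0.2
-1.0 0.3 36.3 0.2
-1.0 0.3 36.3 0.2
-1.0 0.3 36.3 0.2
4291 ((614.373046875, -146.1257781982422), (270.0205078125, 227.7047119140625), 19.0404109954834) [ 524.1171  -100.78168]
```

```bash
python3 -m handwheel '-1 0 37 0 85;-1 0 37 0 85;-1 0 37 0 85;-1 0 30 0 85;0 0 8 0 85;0 0 0 0 85'
python3 -m handwheel '0 0 0 0 45;0 0 0 0 45;0 0 0 0 45;0 0 0 0 45;0 0 0 0 45;0 0 0 0 45;0 0 0 0 45;0 0 0 0 45'
```

```text
time_s: 2.2
tool_pos: [481.5, -109.8, 79.5]
ee_rot: [[-0.005, 1.0, -0.007], [1.0, 0.005, 0.001], [0.001, -0.007, -1.0]]
contact_force: [-0.0, -0.1, 0.0]
grip_width: 0.995
grip_force: 0.0
time_s: 2.87
tool_pos: [487.2, -109.2, 85.0]
ee_rot: [[-0.008, 1.0, 0.004], [1.0, 0.008, -0.002], [-0.002, 0.004, -1.0]]
contact_force: [-0.7, -0.7, 6.8]
grip_width: 0.603
grip_force: 61.6
```

```bash
python3 -m handwheel '0 0 0 0 40;0 0 0 0 40;0 0 0 0 40;0 0 0 0 40'; python3 plan.py 505 310 220 90
```

```text
time_s: 3.2
tool_pos: [487.2, -109.1, 85.0]
ee_rot: [[-0.008, 1.0, 0.004], [1.0, 0.008, -0.002], [-0.002, 0.004, -1.0]]
contact_force: [-0.9, -0.2, 5.8]
grip_width: 0.605
grip_force: 61.6
pos [ 487.2 -109.1   85. ] a 90.5 t 3.2 D [ 17.8 419.1 135. ] turn 0.5 n 12 F [-0.9 -0.2  5.8] w 0.605 gf 61.6
34.9 1.8 -11.3 0.0
34.9 1.8 -11.3 0.0
34.9 1.7 -11.3 0.0
34.9 1.7 -11.3 0.0
34.9 1.7 -11.3 0.0
34.9 1.7 -11.3 0.0
34.9 1.6 -11.3 0.0
34.9 1.6 -11.3 0.0
34.9 1.6 -11.3 0.0
34.9 1.6 -11.3 0.0
34.9 1.5 -11.3 0.0
34.9 1.5 -11.3 0.0
```

```bash
python3 -m handwheel '0 0 -15 0 40;0 0 -30 0 40;0 0 -35 0 40;5 0 -30 0 40;20 0 -20 0 40;35 2 0 0 40;35 2 0 0 40;35 2 0 0 40'
python3 -m handwheel '35 2 0 0 40;35 2 0 0 40;35 2 0 0 40;35 2 0 0 40;35 2 0 0 40;35 2 0 0 40;20 2 0 0 40;10 0 0 0 40'
python3 plan.py 505 310 83 90
```

```text
time_s: 3.87
tool_pos: [490.2, 22.5, 213.8]
ee_rot: [[-0.007, 1.0, 0.003], [1.0, 0.007, -0.001], [-0.001, 0.003, -1.0]]
contact_force: [0.7, 0.6, -3.1]
grip_width: 0.6
grip_force: 62.0
time_s: 4.53
tool_pos: [500.8, 266.6, 213.3]
ee_rot: [[-0.014, 1.0, 0.001], [1.0, 0.014, 0.003], [0.003, 0.001, -1.0]]
contact_force: [-0.8, 0.5, -3.5]
grip_width: 0.599
grip_force: 62.0
pos [500.8 266.6 213.3] a 90.8 t 4.53 D [   4.2   43.4 -130.3] turn 0.8 n 4 F [-0.8  0.5 -3.5] w 0.599 gf 62.0
10.8 1.2 32.6 0.2
10.8 1.2 32.6 0.2
10.9 1.1 32.6 0.2
10.9 1.1 32.6 0.2
```

```bash
python3 -m handwheel '20 2 0 0 40;20 2 15 0 40;0 0 35 0 40;0 0 30 0 40;0 0 20 0 40;0 0 10 0 40;0 0 0 0 40;0 0 0 0 40'
python3 plan.py 505 310 83 90
```

```text
time_s: 5.2
tool_pos: [506.1, 300.9, 102.7]
ee_rot: [[-0.007, 1.0, 0.0], [1.0, 0.007, -0.0], [-0.0, 0.0, -1.0]]
contact_force: [0.1, 0.1, -1.7]
grip_width: 0.6
grip_force: 62.0
pos [506.1 300.9 102.7] a 90.4 t 5.2 D [ -1.1   9.1 -19.7] turn 0.4 n 1 F [ 0.1  0.1 -1.7] w 0.6 gf 62.0
9.1 -1.0 19.7 0.4
```

```bash
python3 -m handwheel '5 0 8 0 40;3 0 6 0 40;0 0 3 0 40;0 0 1.5 0 40;0 0 0 0 40;0 0 0 0 40'; python3 plan.py 505 310 83 90
```

```text
time_s: 5.7
tool_pos: [505.6, 309.7, 83.9]
ee_rot: [[-0.009, 1.0, 0.0], [1.0, 0.009, -0.0], [-0.0, 0.0, -1.0]]
contact_force: [-0.2, 0.6, -2.5]
grip_width: 0.599
grip_force: 62.0
pos [505.6 309.7  83.9] a 90.5 t 5.7 D [-0.6  0.3 -0.9] turn 0.5 n 1 F [-0.2  0.6 -2.5] w 0.599 gf 62.0
0.3 -0.6 0.9 0.5
```

```bash
python3 -m handwheel '0 0 1 0 40;0 0 0 0 40;0 0 0 0 40'; python3 -m handwheel '0 0 0.7 0 40;0 0 0 0 40;0 0 0 0 40'
```

```text
time_s: 5.95
tool_pos: [505.9, 309.9, 83.1]
ee_rot: [[-0.008, 1.0, 0.001], [1.0, 0.008, 0.0], [0.0, 0.001, -1.0]]
contact_force: [0.3, 0.2, -2.0]
grip_width: 0.603
grip_force: 62.1
time_s: 6.2
tool_pos: [505.9, 310.0, 83.0]
ee_rot: [[-0.009, 1.0, 0.001], [1.0, 0.009, 0.0], [0.0, 0.001, -1.0]]
contact_force: [-1.3, 0.2, 4.9]
grip_width: 0.599
grip_force: 62.4
```

Contact has flipped to +5 N, so the can stands on the tray. Release, rise and go to the jigger.

```bash
python3 -m handwheel '0 0 0 0 85;0 0 0 0 85;0 0 0 0 85;0 0 0 0 85;0 0 0 0 85;0 0 0 0 85;0 0 -10 0 85;0 0 -30 0 85'
python3 -m handwheel '0 0 -35 0 85;0 0 -35 0 85;-35 0 -10 0 85;-35 0 0 0 85;-35 6 0 0 85;-35 6 0 0 85;-30 6 0 0 85;-10 6 0 0 85'
python3 plan.py 540.5 131 86 90
```

```text
time_s: 6.87
tool_pos: [502.3, 307.0, 118.3]
ee_rot: [[-0.009, 1.0, -0.009], [1.0, 0.009, -0.005], [-0.005, -0.009, -1.0]]
contact_force: [1.0, 0.6, -0.1]
grip_width: 0.996
grip_force: 0.0
time_s: 7.53
tool_pos: [531.9, 122.9, 202.4]
ee_rot: [[-0.001, 1.0, 0.0], [1.0, 0.001, -0.005], [-0.005, 0.0, -1.0]]
contact_force: [0.0, -0.5, -0.8]
grip_width: 0.993
grip_force: 0.0
pos [531.9 122.9 202.4] a 90.0 t 7.53 D [   8.6    8.1 -116.4] turn 0.0 n 3 F [ 0.  -0.5 -0.8] w 0.993 gf 0.0
2.7 2.9 38.8 0.0
2.7 2.9 38.8 0.0
2.7 2.9 38.8 0.0
```

```bash
python3 -m handwheel '2.7 2.9 38 0 85;2.7 2.9 38 0 85;2.7 2.9 38 0 85;0 0 6 0 85;0 0 0 0 85;0 0 0 0 85'
python3 plan.py 540.5 130 81 90
```

```text
time_s: 8.03
tool_pos: [540.3, 139.2, 83.3]
ee_rot: [[-0.01, 1.0, 0.001], [1.0, 0.01, 0.001], [0.001, 0.001, -1.0]]
contact_force: [1.2, 0.5, 0.7]
grip_width: 1.0
grip_force: 0.0
pos [540.3 139.2  83.3] a 90.5 t 8.03 D [ 0.2 -9.2 -2.3] turn 0.5 n 1 F [1.2 0.5 0.7] w 1.0 gf 0.0
-9.2 0.2 2.3 0.5
```

```bash
python3 -m handwheel '-9 0 2 0 85;0 0 0 0 85;0 0 0 0 85;0 0 0 0 85'; python3 - <<'E'
from h import *
c=camera('wrist'); save(c,'w2.png')
E
```

```text
time_s: 8.37
tool_pos: [540.9, 128.8, 81.6]
ee_rot: [[-0.007, 1.0, 0.003], [1.0, 0.007, 0.0], [0.0, 0.003, -1.0]]
contact_force: [-0.8, 0.0, -0.1]
grip_width: 0.991
grip_force: 0.0
```

View pics/w2.png

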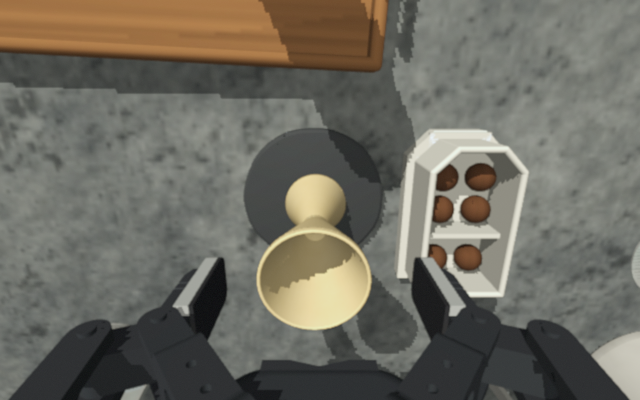

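The jigger's rim (centre 314,279) lies between the pads (210 and 430), and it stands about in the middle of its coaster. Close and lift.

```bash
python3 -m handwheel '0 0 0 0 36;0 0 0 0 36;0 0 0 0 36;0 0 0 0 36;0 0 0 0 36;0 0 0 0 36;0 0 0 0 36;0 0 0 0 36'
python3 -m handwheel '0 0 -10 0 36;0 0 -25 0 36;0 0 -25 0 36;0 0 0 0 36; 0 0 0 0 36'
python3 plan.py 392 316 150 90
python3 - <<'E'
from h import *
c=camera('wrist'); save(c,'w3.png')
E
```

```text
time_s: 9.08
tool_pos: [539.9, 129.5, 80.6]
ee_rot: [[-0.009, 1.0, 0.0], [1.0, 0.009, 0.0], [0.0, 0.0, -1.0]]
contact_force: [-1.5, 0.1, 5.2]
grip_width: 0.513
grip_force: 60.3
time_s: 9.5
tool_pos: [541.0, 129.3, 141.7]
ee_rot: [[-0.008, 1.0, 0.004], [1.0, 0.008, 0.0], [0.0, 0.004, -1.0]]
contact_force: [-1.0, -1.1, -1.0]
grip_width: 0.51
grip_force: 61.2
pos [541.  129.3 141.7] a 90.5 t 9.5 D [-149.   186.7    8.3] turn 0.5 n 6 F [-1.  -1.1 -1. ] w 0.51 gf 61.2
31.3 -24.6 -1.4 0.1
31.3 -24.6 -1.4 0.1
31.3 -24.7 -1.4 0.1
31.2 -24.7 -1.4 0.1
31.2 -24.8 -1.4 0.1
31.1 -24.8 -1.4 0.1
```

View pics/w3.png

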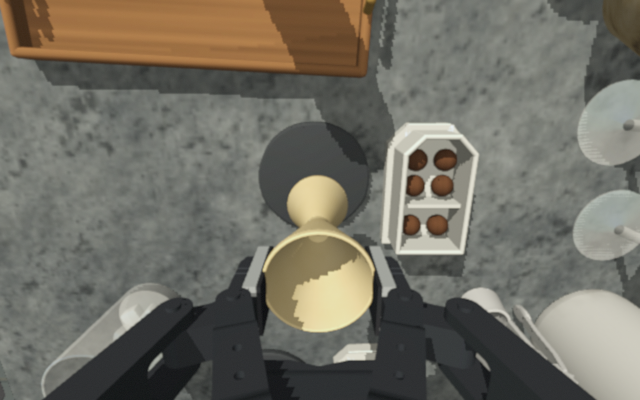

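The jigger is held upright at its rim (320,280). Now to the tray.

```bash
python3 -m handwheel '20 -15 0 0 36;31 -25 0 0 36;31 -25 0 0 36;31 -25 0 0 36;31 -25 0 0 36;25 -20 0 0 36;13 -10 0 0 36;0 0 0 0 36'
python3 -m handwheel '0 0 0 0 36;0 0 0 0 36'
python3 plan.py 392 316 78.6 90
```

```text
time_s: 10.22
tool_pos: [387.9, 313.6, 139.0]
ee_rot: [[-0.018, 1.0, -0.004], [1.0, 0.018, 0.001], [0.001, -0.004, -1.0]]
contact_force: [-0.4, -0.0, -0.8]
grip_width: 0.506
grip_force: 61.2
time_s: 10.38
tool_pos: [393.5, 308.0, 138.9]
ee_rot: [[-0.007, 1.0, -0.001], [1.0, 0.007, -0.002], [-0.002, -0.001, -1.0]]
contact_force: [0.1, -0.3, -1.3]
grip_width: 0.503
grip_force: 61.2
pos [393.5 308.  138.9] a 90.4 t 10.38 D [ -1.5   8.  -60.3] turn 0.4 n 2 F [ 0.1 -0.3 -1.3] w 0.503 gf 61.2
4.0 -0.7 30.2 0.2
4.0 -0.8 30.2 0.2
```

```bash
python3 -m handwheel '4 0 20 0 36;2 0 20 0 36;0 0 10 0 36;0 0 4 0 36;0 0 2 0 36;0 0 0 0 36;0 0 0 0 36'
python3 plan.py 392 316 78.6 90
```

```text
time_s: 10.97
tool_pos: [393.9, 315.9, 84.8]
ee_rot: [[-0.008, 1.0, 0.001], [1.0, 0.008, 0.001], [0.001, 0.001, -1.0]]
contact_force: [0.3, -0.4, -0.9]
grip_width: 0.509
grip_force: 61.2
pos [393.9 315.9  84.8] a 90.4 t 10.97 D [-1.9  0.1 -6.2] turn 0.4 n 1 F [ 0.3 -0.4 -0.9] w 0.509 gf 61.2
0.1 -1.9 6.2 0.4
```

```bash
python3 -m handwheel '0 0 4 0 36;0 0 1 0 36;0 0 0 0 36;0 0 0 0 36';python3 -m handwheel '0 0 1 0 36;0 0 0 0 36;0 0 0 0 36'; python3 -m handwheel '0 0 0.7 0 36;0 0 0 0 36;0 0 0 0 36'
```

```text
time_s: 11.3
tool_pos: [393.2, 315.9, 79.2]
ee_rot: [[-0.009, 1.0, 0.0], [1.0, 0.009, 0.0], [0.0, 0.0, -1.0]]
contact_force: [0.4, -0.7, -2.4]
grip_width: 0.508
grip_force: 61.2
time_s: 11.55
tool_pos: [393.3, 316.4, 78.6]
ee_rot: [[-0.009, 1.0, 0.001], [1.0, 0.009, 0.001], [0.001, 0.001, -1.0]]
contact_force: [-0.5, 0.8, 1.6]
grip_width: 0.507
grip_force: 61.4
time_s: 11.8
tool_pos: [393.5, 316.8, 78.6]
ee_rot: [[-0.009, 1.0, 0.001], [1.0, 0.009, 0.001], [0.001, 0.001, -1.0]]
contact_force: [-1.9, -1.3, 7.7]
grip_width: 0.51
grip_force: 61.7
```

```bash
python3 -m handwheel '0 0 0 0 85;0 0 0 0 85;0 0 0 0 85;0 0 0 0 85;0 0 0 0 85;0 0 -10 0 85;0 0 -35 0 85;0 0 -35 0 85'
python3 -m handwheel '-10 10 -30 0 85;-25 32 0 0 85;-25 32 0 0 85;-25 32 0 0 85;-25 32 0 0 85;-25 32 0 0 85;-25 32 0 0 85;-20 30 0 0 85'
python3 -m handwheel '0 0 0 0 85;0 0 0 0 85;0 0 0 0 85'
python3 - <<'E'
from h import *
T=None; s=get_state(); c=camera('wrist'); save(c,'w4.png'); P=points(c)
c2=camera('top'); save(c2,'top1.png'); np.savez('top1.npz',**c2)
m=(P[...,2]>36)&(P[...,2]<50)
m&=(abs(P[...,0]-634)<60)&(abs(P[...,1]-127)<75)
q=P[m][:,:2].astype(np.float32); print('rim',len(q),cv2.minAreaRect(q))
m=(P[...,2]>7)&(P[...,2]<50)&(abs(P[...,0]-634)<60)&(abs(P[...,1]-127)<75)
q=P[m][:,:2].astype(np.float32); print('all',len(q),cv2.minAreaRect(q))
Pt=points(c2)
for n,(u0,u1,v0,v1,z0,z1) in dict(can=(170,260,180,230,125,160),jig=(170,260,230,290,90,125)).items():
    q=Pt[v0:v1,u0:u1].reshape(-1,3); q=q[(q[:,2]>z0)&(q[:,2]<z1)]
    print(n,len(q),cv2.minAreaRect(q[:,:2].astype(np.float32)),np.median(q[:,2]))
hsv=cv2.cvtColor(c2['frame'],cv2.COLOR_RGB2HSV)
E
python3 plan.py 634 127 100 90
```

```text
time_s: 12.47
tool_pos: [391.5, 314.7, 157.1]
ee_rot: [[-0.009, 1.0, -0.005], [1.0, 0.009, -0.002], [-0.002, -0.005, -1.0]]
contact_force: [1.2, 1.1, 1.2]
grip_width: 0.995
grip_force: 0.0
time_s: 13.13
tool_pos: [628.6, 134.6, 188.0]
ee_rot: [[-0.006, 1.0, 0.001], [1.0, 0.006, -0.001], [-0.001, 0.001, -1.0]]
contact_force: [-0.3, -0.2, 0.4]
grip_width: 0.994
grip_force: 0.0
time_s: 13.38
tool_pos: [626.2, 138.5, 187.6]
ee_rot: [[-0.008, 1.0, -0.001], [1.0, 0.008, 0.001], [0.001, -0.001, -1.0]]
contact_force: [0.2, -0.0, 0.0]
grip_width: 0.998
grip_force: 0.0
rim 1590 ((632.4227294921875, 131.7161865234375), (57.0989990234375, 99.5925521850586), 0.5891918540000916)
all 7473 ((619.9078979492188, 131.54931640625), (92.1513671875, 109.13551330566406), 0.5340636372566223)
can 352 ((506.0812072753906, 311.8581848144531), (49.00914764404297, 51.41685485839844), 69.18897247314453) 137.61888317609692
jig 132 ((394.6116638183594, 318.11468505859375), (46.2119140625, 43.471229553222656), 89.22197723388672) 101.57190144719118
pos [625.3 140.1 187.8] a 90.7 t 13.48 D [  8.7 -13.1 -87.8] turn 0.7 n 3 F [1.1 0.1 0.8] w 0.995 gf 0.0
-4.4 2.9 29.3 0.2
-4.4 2.9 29.3 0.2
-4.4 2.9 29.3 0.2
```

View pics/w4.png

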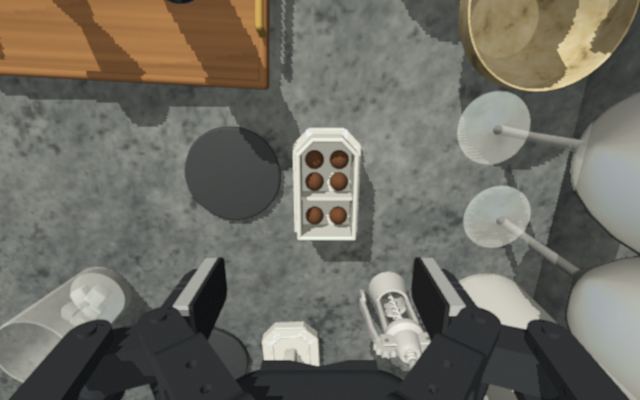

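The tray holds both things, at (506,312) and (395,318). The box rim measures 57×99.6 mm at (632,132), yaw 90.6°, with its chamfers at the +y end. Go down over it.

```bash
python3 -m handwheel '-4 3 35 0 85;-4 3 35 0 85;0 0 35 0 85;0 0 15 0 85;0 0 0 0 85;0 0 0 0 85;0 0 0 0 85'
python3 - <<'E'
from h import *
s=get_state(); c=camera('wrist'); save(c,'w5.png'); P=points(c)
m=(P[...,2]>36)&(P[...,2]<50)
m&=(abs(P[...,0]-634)<60)&(abs(P[...,1]-127)<75)
q=P[m][:,:2].astype(np.float32); print('rim',len(q),cv2.minAreaRect(q))
E
python3 plan.py 632.5 130.5 9 90.6
```

```text
time_s: 14.07
tool_pos: [634.1, 131.8, 70.0]
ee_rot: [[-0.01, 1.0, 0.004], [1.0, 0.01, 0.002], [0.002, 0.004, -1.0]]
contact_force: [-0.0, 0.3, 0.4]
grip_width: 0.995
grip_force: 0.0
rim 4318 ((633.713134765625, 130.71017456054688), (57.228294372558594, 98.94718933105469), 0.2753009498119354)
pos [634.6 131.6  70.5] a 90.6 t 14.12 D [ -2.1  -1.1 -61.5] turn -0.0 n 2 F [-0.  -0.1  0.7] w 0.994 gf 0.0
-0.5 -1.1 30.7 -0.0
-0.5 -1.1 30.7 -0.0
```

```bash
python3 -m handwheel '-1 -1 30 0 85;0 0 20 0 85;0 0 8 0 85;0 0 3 0 85;0 0 0 0 85;0 0 0 0 85'
python3 -m handwheel '0 0 0 0 48;0 0 0 0 48;0 0 0 0 48;0 0 0 0 48;0 0 0 0 48;0 0 0 0 48;0 0 0 0 48;0 0 0 0 48'
```

```text
time_s: 14.62
tool_pos: [633.2, 129.6, 8.2]
ee_rot: [[-0.009, 1.0, 0.003], [1.0, 0.009, 0.001], [0.001, 0.003, -1.0]]
contact_force: [0.2, 0.5, -0.4]
grip_width: 0.997
grip_force: 0.0
time_s: 15.28
tool_pos: [633.2, 129.5, 8.1]
ee_rot: [[-0.009, 1.0, 0.003], [1.0, 0.009, 0.001], [0.001, 0.003, -1.0]]
contact_force: [0.7, -0.7, 6.4]
grip_width: 0.657
grip_force: 64.7
```

```bash
python3 -m handwheel '0 0 -10 0 48;0 0 -25 0 48;0 0 -35 0 48;0 0 -35 0 48;0 0 -35 0 48;0 0 -30 0 48;-10 0 -15 0 48;0 0 0 0 48'; python3 plan.py 410 -409 185 73
```

```text
time_s: 15.95
tool_pos: [634.6, 117.0, 195.8]
ee_rot: [[-0.006, 1.0, 0.008], [1.0, 0.006, -0.001], [-0.001, 0.008, -1.0]]
contact_force: [1.5, -1.3, -1.1]
grip_width: 0.654
grip_force: 64.3
pos [634.6 117.  195.8] a 90.4 t 15.95 D [-224.6 -526.   -10.8] turn 17.4 n 15 F [ 1.5 -1.3 -1.1] w 0.654 gf 64.3
-35.0 -15.2 0.7 1.2
-35.3 -14.5 0.7 1.2
-35.6 -13.8 0.7 1.2
-35.8 -13.1 0.7 1.2
-36.1 -12.3 0.7 1.2
-36.3 -11.6 0.7 1.2
-36.6 -10.9 0.7 1.2
-36.8 -10.1 0.7 1.2
-37.0 -9.4 0.7 1.2
-37.1 -8.6 0.7 1.2
-37.3 -7.9 0.7 1.2
-37.5 -7.1 0.7 1.2
-37.6 -6.4 0.7 1.2
-37.7 -5.6 0.7 1.2
-37.8 -4.8 0.7 1.2
```

```bash
python3 -m handwheel '-25 -11 0 1.2 48;-35 -14.5 0 1.2 48;-35.5 -14 0 1.2 48;-36 -13 0 1.2 48;-36 -12.3 0 1.2 48;-36 -11.6 0 1.2 48;-36.5 -11 0 1.2 48;-37 -10 0 1.2 48'
python3 -m handwheel '-37 -9.4 0 1.2 48;-37 -8.6 0 1.2 48;-37.3 -8 0 1.2 48;-37.5 -7 0 1.2 48;-37.6 -6.4 0 1.2 48;-37.7 -5.6 0 1.2 48;-37.8 -4.8 0 1.2 48;-10 -4 0 0 48'
python3 -m handwheel '0 0 0 0 48;0 0 0 0 48;0 0 0 0 48;0 0 0 0 48'
python3 - <<'E'
from h import *
s=get_state(); c=camera('wrist'); save(c,'w6.png'); P=points(c); np.savez('w6.npz',P=P,pos=s['tool_pos'],rot=s['ee_rot'])
print(s['tool_pos'],s['joint_vel'])
m=(P[...,2]>36)&(P[...,2]<50)&(abs(P[...,0]-436)<75)&(abs(P[...,1]+323)<75)
q=P[m][:,:2].astype(np.float32); print('bottom rim',len(q),cv2.minAreaRect(q))
E
python3 plan.py 436 -323 185 73
```

```text
time_s: 16.62
tool_pos: [512.2, -153.3, 188.4]
ee_rot: [[0.161, 0.987, -0.005], [0.987, -0.161, 0.001], [0.0, -0.005, -1.0]]
contact_force: [0.1, -0.3, -1.2]
grip_width: 0.662
grip_force: 64.2
time_s: 17.28
tool_pos: [395.3, -411.8, 188.2]
ee_rot: [[0.313, 0.95, -0.006], [0.95, -0.313, -0.001], [-0.003, -0.006, -1.0]]
contact_force: [-1.4, -1.4, -1.2]
grip_width: 0.661
grip_force: 64.2
time_s: 17.62
tool_pos: [403.6, -401.8, 190.4]
ee_rot: [[0.298, 0.955, -0.001], [0.955, -0.298, 0.002], [0.002, -0.001, -1.0]]
contact_force: [-0.4, -0.5, -1.2]
grip_width: 0.658
grip_force: 64.2
[ 403.55267815 -401.75865941  190.36828474] [-0.00517159 -0.00712883 -0.00160522 -0.00881105  0.00387638 -0.00018106
  0.00136039]
bottom rim 1953 ((435.0993957519531, -319.8510437011719), (98.8555908203125, 56.99454879760742), 72.91808319091797)
pos [ 403.8 -401.9  190.8] a 72.7 t 17.67 D [32.2 78.9 -5.8] turn -0.3 n 3 F [ 0.   0.6 -1.2] w 0.654 gf 64.2
28.3 2.4 1.9 -0.1
28.3 2.5 1.9 -0.1
28.3 2.5 1.9 -0.1
```

View pics/w6.png

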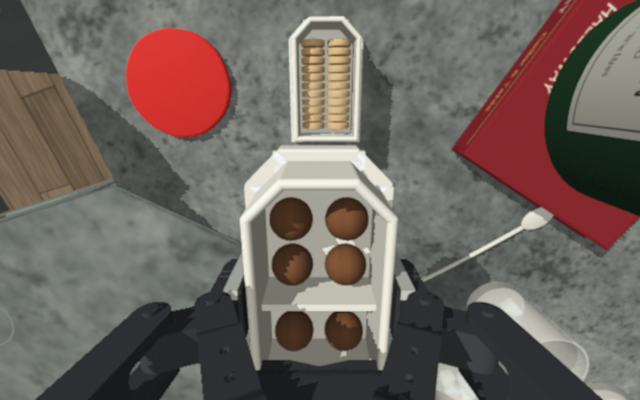

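The bottom box is fully in view at (325,85) and its rim measures 98.9×57.0 mm, centre (435,-320), yaw 72.9°. The held box has its chamfers at the same end. Next, the held rim relative to the tool.

```bash
python3 - <<'E'
from h import *
d=np.load('w6.npz'); P=d['P']; R=d['rot']; t=d['pos']
Q=(P-t)@R   # tool coords
u,v=np.meshgrid(range(640),range(400))
print('heights',np.round(-Q[195:200,300:340,2].mean(),1))
# rim front edge: max tool x, side walls at several heights
m=(Q[...,2]<-30)&(Q[...,2]>-42)&(abs(Q[...,1])<33)&(abs(Q[...,0])<70)&(v<330)
q=Q[m]; print(len(q),'z',np.percentile(q[:,2],[2,50,98]).round(1),'x',np.percentile(q[:,0],[.3,50,99.7]).round(1),'y',np.percentile(q[:,1],[.3,50,99.7]).round(1))
# rim side edges at x in 0..30, front edge at |y|<15
s=m&(Q[...,0]>0)&(Q[...,0]<30); print('y ext',Q[s][:,1].min().round(1),Q[s][:,1].max().round(1))
s=m&(abs(Q[...,1])<15)&(Q[...,0]>25); print('front x',np.percentile(Q[s][:,0],[1,50,99]).round(1))
# skirt: z from -0 to 8 ; front edge
k=(Q[...,2]>-12)&(Q[...,2]<12)&(abs(Q[...,1])<36)&(Q[...,0]>30)&(Q[...,0]<75); q=Q[k]
print('skirt',len(q),np.percentile(q[:,0],[1,50,99.5]).round(1),'z',np.percentile(q[:,2],[2,50,98]).round(1))
f=lambda p:np.round((np.array(p)-t)@R,1)
print('bottom in tool',f([435.1,-319.9,44]))
E
```

```text
heights 5.0
6120 z [-40.9 -37.1 -30.5] x [-13.3  26.7  50.9] y [-32.5   0.4  32.6]
y ext -33.0 33.0
front x [45.5 49.6 50.9]
skirt 4011 [30.5 46.4 55.8] z [-10.8  -4.7   2.3]
bottom in tool [ 87.3   6.  146.5]
```

```bash
python3 -m handwheel '20 2 0 0 48;30 2 10 0 48;30 2 25 0 48;6 0 30 0 48;0 0 30 0 48;0 0 20 0 48;0 0 8 0 48;0 0 0 0 48'
python3 -m handwheel '0 0 0 0 48;0 0 0 0 48;0 0 0 0 48'; python3 plan.py 434.8 -320.9 55 72.9
```

```text
time_s: 18.33
tool_pos: [433.2, -321.8, 66.3]
ee_rot: [[0.299, 0.954, -0.004], [0.954, -0.299, 0.003], [0.002, -0.004, -1.0]]
contact_force: [-0.2, -0.0, -1.6]
grip_width: 0.662
grip_force: 64.2
time_s: 18.58
tool_pos: [435.9, -325.1, 70.3]
ee_rot: [[0.301, 0.954, 0.003], [0.954, -0.301, -0.002], [-0.001, 0.004, -1.0]]
contact_force: [-1.1, 0.0, -0.8]
grip_width: 0.657
grip_force: 64.2
pos [ 435.9 -325.1   70.3] a 72.5 t 18.58 D [ -1.1   4.2 -15.3] turn -0.4 n 1 F [-1.1  0.  -0.8] w 0.657 gf 64.2
3.6 -2.3 15.3 -0.4
```

```bash
python3 -m handwheel '3.6 -2.3 5 -0.4 48;0 0 5 0 48;0 0 2 0 48;0 0 0 0 48;0 0 0 0 48;0 0 0 0 48;0 0 0 0 48'; python3 plan.py 434.8 -320.9 55 72.9
```

```text
time_s: 19.17
tool_pos: [433.3, -320.1, 56.5]
ee_rot: [[0.294, 0.956, 0.0], [0.956, -0.294, -0.0], [-0.0, 0.0, -1.0]]
contact_force: [-0.0, -0.0, -0.6]
grip_width: 0.66
grip_force: 64.2
pos [ 433.3 -320.1   56.5] a 72.9 t 19.17 D [ 1.5 -0.8 -1.5] turn -0.0 n 1 F [-0.  -0.  -0.6] w 0.66 gf 64.2
-0.3 1.7 1.5 -0.0
```

```bash
python3 -m handwheel '0 1.5 2 0 48;0 0 1.5 0 48;0 0 0 0 48;0 0 0 0 48;0 0 0 0 48'; python3 plan.py 434.8 -320.9 50 72.9; python3 -m handwheel '0 0 0 0 48'; python3 plan.py 434.8 -320.9 50 72.9
python3 - <<'E'
from h import *
c=camera('scene'); i=c['frame'][150:260,340:460]; cv2.imwrite('pics/s1.png',cv2.cvtColor(cv2.resize(i,None,fx=5,fy=5,interpolation=cv2.INTER_CUBIC),cv2.COLOR_RGB2BGR))
E
```

```text
time_s: 19.58
tool_pos: [434.6, -320.3, 52.8]
ee_rot: [[0.294, 0.956, -0.0], [0.956, -0.294, 0.0], [0.0, -0.0, -1.0]]
contact_force: [-0.2, -0.2, -1.4]
grip_width: 0.658
grip_force: 64.2
pos [ 434.6 -320.3   52.8] a 72.9 t 19.58 D [ 0.2 -0.6 -2.8] turn -0.0 n 1 F [-0.2 -0.2 -1.4] w 0.658 gf 64.2
-0.5 0.4 2.8 -0.0
time_s: 19.67
tool_pos: [434.6, -320.4, 52.9]
ee_rot: [[0.294, 0.956, 0.0], [0.956, -0.294, -0.0], [0.0, 0.0, -1.0]]
contact_force: [-0.7, 0.7, -1.4]
grip_width: 0.661
grip_force: 64.2
pos [ 434.6 -320.4   52.9] a 72.9 t 19.67 D [ 0.2 -0.5 -2.9] turn -0.0 n 1 F [-0.7  0.7 -1.4] w 0.661 gf 64.2
-0.4 0.3 2.9 -0.0
```

Position is within half a millimetre. Lower in small steps watching the force.

```bash
python3 -m handwheel '-0.4 0.3 1.5 0 48;0 0 1 0 48;0 0 0 0 48;0 0 0 0 48' | egrep 'pos|force'; python3 -m handwheel '0 0 1.5 0 48;0 0 1 0 48;0 0 0 0 48;0 0 0 0 48'| egrep 'pos|force'; python3 -m handwheel '0 0 1 0 48;0 0 0.5 0 48;0 0 0 0 48;0 0 0 0 48'| egrep 'pos|force'
```

```text
tool_pos: [434.7, -320.8, 50.3]
contact_force: [0.1, -0.2, -1.5]
grip_force: 64.2
tool_pos: [434.7, -320.8, 47.8]
contact_force: [0.7, 0.7, -2.5]
grip_force: 64.2
tool_pos: [434.8, -320.8, 46.3]
contact_force: [-0.7, 0.2, -1.3]
grip_force: 64.2
```

```bash
python3 -m handwheel '0 0 1 0 48;0 0 0.5 0 48;0 0 0 0 48;0 0 0 0 48' | egrep 'pos|force'; python3 -m handwheel '0 0 0.7 0 48;0 0 0 0 48;0 0 0 0 48'| egrep 'pos|force';python3 -m handwheel '0 0 0.7 0 48;0 0 0 0 48;0 0 0 0 48'| egrep 'pos|force'
```

```text
tool_pos: [434.8, -320.8, 44.8]
contact_force: [-0.5, 1.1, -1.0]
grip_force: 64.2
tool_pos: [434.8, -320.8, 44.1]
contact_force: [0.8, -0.2, -0.8]
grip_force: 64.2
tool_pos: [434.8, -320.8, 44.0]
contact_force: [-2.1, 0.8, 4.6]
grip_force: 64.6
```

```bash
python3 -m handwheel '0 0 0 0 85;0 0 0 0 85;0 0 0 0 85;0 0 0 0 85;0 0 0 0 85;0 0 -5 0 85;0 0 -20 0 85;0 0 -35 0 85' | grep -E 'pos|contact'; python3 plan.py 592 -110 185 91
```

```text
tool_pos: [431.5, -318.7, 100.6]
contact_force: [0.7, -0.5, 0.0]
pos [ 431.5 -318.7  100.6] a 72.9 t 22.22 D [160.5 208.7  84.4] turn -18.1 n 7 F [ 0.7 -0.5  0. ] w 0.996 gf 0.0
35.2 13.1 -12.1 -2.6
34.6 14.7 -12.1 -2.6
33.9 16.3 -12.1 -2.6
33.1 17.8 -12.1 -2.6
32.3 19.3 -12.1 -2.6
31.4 20.7 -12.1 -2.6
30.4 22.1 -12.1 -2.6
```

```bash
python3 -m handwheel '0 0 -35 0 85;35 13 -35 -2.6 85;34.5 15 -10 -2.6 85;34 16 -5 -2.6 85;33 18 0 -2.6 85;32 19 0 -2.6 85;31 21 0 -2.6 85;25 22 0 -2.6 85' | grep pos; python3 -m handwheel '0 0 0 0 85;0 0 0 0 85;0 0 0 0 85;0 0 0 0 85'|grep pos
python3 - <<'E'
from h import *
s=get_state(); c=camera('wrist'); save(c,'w7.png'); P=points(c)
b=(abs(P[...,0]-595)<65)&(abs(P[...,1]+107)<80)
m=b&(P[...,2]>26)&(P[...,2]<38); q=P[m][:,:2].astype(np.float32); print('bar',len(q),cv2.minAreaRect(q))
m=b&(P[...,2]>10.5)&(P[...,2]<15); q=P[m][:,:2].astype(np.float32); print('plate',len(q),cv2.minAreaRect(q))
c2=camera('top'); np.savez('top2.npz',**c2); Pt=points(c2)
b=(abs(Pt[...,0]-436)<80)&(abs(Pt[...,1]+321)<80)
m=b&(Pt[...,2]>72)&(Pt[...,2]<92); q=Pt[m][:,:2].astype(np.float32); print('stack rim',len(q),cv2.minAreaRect(q),np.median(Pt[m][:,2]))
E
python3 plan.py 595.8 -106 60 90
```

```text
tool_pos: [591.7, -121.2, 182.7]
tool_pos: [589.6, -126.3, 181.7]
bar 847 ((593.850830078125, -103.57080078125), (13.983048439025879, 51.627262115478516), 2.8684089183807373)
plate 6347 ((578.6549682617188, -104.78693389892578), (97.08985900878906, 109.2326889038086), 3.0053937435150146)
stack rim 33 ((438.3288269042969, -370.43817138671875), (35.70288848876953, 13.182193756103516), 13.15464973449707) 79.96395406021088
pos [ 589.6 -126.4  181.8] a 90.9 t 23.32 D [   6.2   20.4 -121.8] turn 0.9 n 4 F [-0.2 -0.4  0.7] w 0.998 gf 0.0
5.1 1.6 30.4 0.2
5.1 1.6 30.4 0.2
5.1 1.6 30.4 0.2
5.1 1.6 30.4 0.2
```

View pics/w7.png

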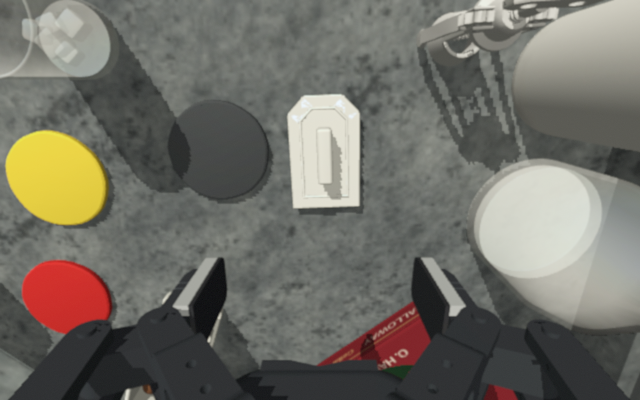

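The lid's bar is at (324,155), 14×51.6 mm, centre (593.9,-103.6), yaw 92.9°, with the chamfers at the far +y end. The empty can coaster shows at (219,149). Go down to the bar.

```bash
python3 -m handwheel '6 1 30 -0.5 85;6 1 35 -0.5 85;6 1 35 -0.5 85;4 1 20 -0.5 85;0 0 0 0 85;0 0 0 0 85;0 0 0 0 85;0 0 0 0 85' | grep pos
python3 - <<'E'
from h import *
s=get_state(); c=camera('wrist'); save(c,'w8.png'); P=points(c)
b=(abs(P[...,0]-595)<65)&(abs(P[...,1]+107)<80)
m=b&(P[...,2]>26)&(P[...,2]<38); q=P[m][:,:2].astype(np.float32); print('bar',len(q),cv2.minAreaRect(q))
m=b&(P[...,2]>10.5)&(P[...,2]<15)&(abs(P[...,0]-595)<36); q=P[m][:,:2].astype(np.float32); print('plate',len(q),cv2.minAreaRect(q))
E
python3 plan.py 593.9 -103.6 15 92.9
```

```text
tool_pos: [596.0, -103.2, 64.5]
bar 1913 ((594.037109375, -103.1398696899414), (13.922809600830078, 51.80353546142578), 2.3616063594818115)
plate 13335 ((593.8890991210938, -103.69416809082031), (67.36409759521484, 109.71754455566406), 2.9169187545776367)
pos [ 596.  -103.1   64.5] a 93.0 t 24.03 D [ -2.1  -0.5 -49.5] turn 0.1 n 2 F [-0.1 -0.8 -0.5] w 0.994 gf 0.0
-0.2 -1.0 24.7 0.1
-0.2 -1.0 24.7 0.1
```

```bash
python3 -m handwheel '0 -1 25 0 85;0 -1 15 0 85;0 0 7 0 85;0 0 2.5 0 85;0 0 0 0 60;0 0 0 0 40' | grep pos
python3 plan.py 593.9 -103.6 15 92.9 | head -1
python3 -m handwheel '0 0 0 0 30;0 0 0 0 20;0 0 0 0 10;0 0 0 0 6;0 0 0 0 6;0 0 0 0 6;0 0 0 0 6;0 0 0 0 6'
```

```text
tool_pos: [593.2, -102.2, 13.7]
pos [ 593.2 -102.2   13.7] a 93.1 t 24.53 D [ 0.7 -1.4  1.3] turn 0.2 n 1 F [0.1 0.5 0.2] w 0.744 gf 0.0
time_s: 25.2
tool_pos: [592.9, -102.1, 13.3]
ee_rot: [[-0.054, 0.999, 0.002], [0.999, 0.054, -0.0], [-0.0, 0.002, -1.0]]
contact_force: [-1.0, -0.4, 5.5]
grip_width: 0.148
grip_force: 61.3
```

```bash
python3 -m handwheel '0 0 -10 0 6;0 0 -25 0 6;0 0 -35 0 6;0 0 -35 0 6;0 0 -35 0 6;0 0 -35 0 6;0 0 -30 0 6;0 0 -10 0 6' |egrep 'pos|force|width'; python3 plan.py 409 -406 225 72.9
```

```text
tool_pos: [594.4, -101.9, 233.0]
contact_force: [0.9, -0.2, -0.8]
grip_width: 0.15
grip_force: 60.4
pos [ 594.4 -101.9  233. ] a 93.1 t 25.87 D [-185.4 -304.1   -8. ] turn 20.2 n 9 F [ 0.9 -0.2 -0.8] w 0.15 gf 60.4
-32.6 -22.4 0.9 2.2
-33.5 -21.1 0.9 2.2
-34.3 -19.8 0.9 2.2
-35.0 -18.4 0.9 2.2
-35.7 -17.0 0.9 2.2
-36.4 -15.6 0.9 2.2
-36.9 -14.2 0.9 2.2
-37.5 -12.7 0.9 2.2
-37.9 -11.3 0.9 2.2
```

```bash
python3 -m handwheel '-25 -18 0 2.2 6;-33.5 -21 0 2.2 6;-34 -20 0 2.2 6;-35 -18.5 0 2.2 6;-35.7 -17 0 2.2 6;-36.5 -15.6 0 2.2 6;-37 -14 1 2.2 6;-37.5 -13 1 2.2 6' |egrep pos; python3 -m handwheel '-37 -11 1 2.2 6;-8 -3 1 0.4 6;0 0 0 0 6;0 0 0 0 6;0 0 0 0 6;0 0 0 0 6;0 0 0 0 6'|egrep 'pos|width'
python3 - <<'E'
from h import *
s=get_state(); c=camera('wrist'); save(c,'w9.png'); P=points(c); R=np.array(s['ee_rot']); t=np.array(s['tool_pos'])
b=(abs(P[...,0]-435)<75)&(abs(P[...,1]+320)<75)
m=b&(P[...,2]>73)&(P[...,2]<87); q=P[m][:,:2].astype(np.float32); r=cv2.minAreaRect(q); print('upper rim',len(q),r,np.median(P[m][:,2]))
print('in tool',(np.r_[r[0],80]-t)@R)
Q=(P-t)@R
k=(Q[...,2]>-9)&(Q[...,2]<20)&(abs(Q[...,1])<40)&(abs(Q[...,0])<75)
f=k&(abs(Q[...,1])<20)&(Q[...,0]>35); print('lid front x',np.percentile(Q[f][:,0],[50,97,99.5]).round(1))
f=k&(Q[...,0]>5)&(Q[...,0]<30)&(Q[...,2]>-2); print('lid y',np.percentile(Q[f][:,1],[.5,3,97,99.5]).round(1),len(Q[f]))
bb=(Q[...,2]<-15)&(Q[...,2]>-24)&(abs(Q[...,1])<12)&(Q[...,0]>5)&(Q[...,0]<40); print('bar front',np.percentile(Q[bb][:,0],[50,97,99.5]).round(1),'y',np.percentile(Q[bb][:,1],[1,99]).round(1))
np.savez('w9.npz',P=P,pos=t,rot=R)
E
python3 plan.py 435 -320 105 72.9
```

```text
tool_pos: [429.2, -365.6, 224.2]
tool_pos: [408.0, -402.7, 223.4]
grip_width: 0.147
upper rim 1922 ((434.5953674316406, -319.95654296875), (98.12194061279297, 57.02790832519531), 72.8166732788086) 80.95033744900209
in tool [ 86.75664937   1.44949539 143.4710595 ]
lid front x [44.8 52.4 52.5]
lid y [-33.8 -32.3  31.3  32.7] 5440
bar front [13.9 23.7 24.1] y [-11.3  11.4]
pos [ 407.8 -403.   223.5] a 73.1 t 27.17 D [  27.2   83.  -118.5] turn 0.2 n 4 F [-0.5  0.1 -0.7] w 0.146 gf 60.4
21.8 0.5 29.6 0.0
21.8 0.5 29.6 0.0
21.8 0.4 29.6 0.0
21.8 0.4 29.6 0.0
```

View pics/w9.png

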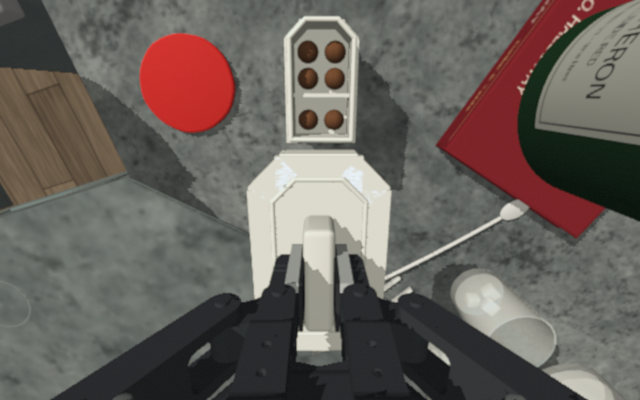

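The upper box is seated (rim at z≈80, yaw 72.8°), and the lid is held level by its bar with matching chamfers. Its centre is 1.8 mm behind the tool.

```bash
python3 -m handwheel '20 0 0 0 6;30 0.5 10 0 6;30 0.5 25 0 6;8 0.5 30 0 6;0 0 28 0 6;0 0 15 0 6;0 0 6 0 6;0 0 0 0 6' |grep pos
python3 -m handwheel '0 0 0 0 6;0 0 0 0 6;0 0 0 0 6;0 0 0 0 6'|grep pos; python3 plan.py 435.3 -318.3 98 72.9
```

```text
tool_pos: [433.1, -319.7, 107.9]
tool_pos: [434.7, -321.8, 110.9]
pos [ 434.7 -321.8  110.9] a 72.9 t 28.17 D [  0.6   3.5 -12.9] turn -0.0 n 1 F [ 0.9 -0.2 -0.1] w 0.15 gf 60.4
3.6 -0.5 12.9 -0.0
```

```bash
python3 -m handwheel '3.6 -0.5 4 0 6;0 0 4 0 6;0 0 3 0 6;0 0 1.5 0 6;0 0 0 0 6;0 0 0 0 6;0 0 0 0 6;0 0 0 0 6' |grep pos;  python3 plan.py 435.3 -318.3 93 72.9
```

```text
tool_pos: [434.5, -317.6, 97.1]
pos [ 434.5 -317.6   97.1] a 72.9 t 28.83 D [ 0.8 -0.7 -4.1] turn -0.0 n 1 F [ 0.4 -1.1 -0.4] w 0.151 gf 60.4
-0.5 0.9 4.1 -0.0
```

```bash
python3 -m handwheel '-0.5 0.9 1.5 0 6;0 0 1 0 6;0 0 0 0 6;0 0 0 0 6' | egrep 'pos|contact'; python3 -m handwheel '0 0 1.5 0 6;0 0 1 0 6;0 0 0 0 6;0 0 0 0 6'| egrep 'pos|contact'; python3 -m handwheel '0 0 1.5 0 6;0 0 1 0 6;0 0 0 0 6;0 0 0 0 6'| egrep 'pos|contact'
```

```text
tool_pos: [435.0, -318.1, 94.4]
contact_force: [0.4, -0.2, -1.0]
tool_pos: [435.0, -318.1, 91.8]
contact_force: [-0.2, 0.7, -0.7]
tool_pos: [435.0, -318.1, 89.3]
contact_force: [-0.3, -0.7, 0.2]
```

The skirt is over the rim with no contact. Lower the rest of the way.

```bash
python3 -m handwheel '0 0 1.5 0 6;0 0 1 0 6;0 0 0 0 6;0 0 0 0 6' | egrep 'pos|contact'; python3 -m handwheel '0 0 1 0 6;0 0 0 0 6;0 0 0 0 6'| egrep 'pos|contact'; python3 -m handwheel '0 0 0.8 0 6;0 0 0 0 6;0 0 0 0 6'| egrep 'pos|contact'; python3 -m handwheel '0 0 0.7 0 6;0 0 0 0 6;0 0 0 0 6'| egrep 'pos|contact'
```

```text
tool_pos: [435.0, -318.1, 86.9]
contact_force: [0.2, 1.0, -0.7]
tool_pos: [435.1, -318.1, 85.9]
contact_force: [-0.3, 0.4, -0.7]
tool_pos: [435.3, -318.2, 85.3]
contact_force: [0.6, 0.9, -0.5]
tool_pos: [435.3, -318.3, 85.2]
contact_force: [-2.5, 1.2, 6.1]
```

```bash
python3 -m handwheel '0 0 0 0 60;0 0 0 0 85;0 0 0 0 85;0 0 0 0 85;0 0 -5 0 85;0 0 -20 0 85;0 0 -35 0 85;0 0 -35 0 85' | grep -E 'pos|contact'; python3 -m handwheel '0 0 -25 0 85;0 0 0 0 85;0 0 0 0 85;0 0 0 0 85;0 0 0 0 85' | grep -E 'pos|contact'
python3 - <<'E'
from h import *
s=get_state(); c=camera('wrist'); save(c,'w10.png'); P=points(c)
b=(abs(P[...,0]-435)<75)&(abs(P[...,1]+320)<75)
for n,z0,z1 in (('plate',80,88),('bar',99,109)):
    m=b&(P[...,2]>z0)&(P[...,2]<z1); q=P[m][:,:2].astype(np.float32); print(n,len(q),cv2.minAreaRect(q),np.median(P[m][:,2]))
c=camera('top'); save(c,'top3.png'); np.savez('top3.npz',**c); im=c['frame']; g=im.max(2).astype(int); sat=np.ptp(im.astype(int),axis=2)
P=points(c)
for n,(u,v) in dict(can=(365,215),jig=(278,204)).items():
    m=np.zeros(g.shape,np.uint8); m[v-30:v+30,u-30:u+30]=((g<75)&(sat<25))[v-30:v+30,u-30:u+30]
    h=np.zeros(g.shape,bool); h[v-30:v+30,u-30:u+30]=1; h&=(P[...,2]>5)&(P[...,2]<14)
    cs,_=cv2.findContours(m,cv2.RETR_EXTERNAL,cv2.CHAIN_APPROX_NONE); k=max(cs,key=cv2.contourArea)
    (a,b2),r=cv2.minEnclosingCircle(k); e=cv2.fitEllipse(k); print(n,'px',e,cv2.contourArea(k),'world',ray(c,e[0][0],e[0][1],8),'depthmed',np.median(P[h][:,:2],axis=0))
E
python3 plan.py 505.5 310 180 90
```

```text
tool_pos: [433.9, -317.2, 179.3]
contact_force: [1.0, -0.8, 0.6]
tool_pos: [433.9, -317.5, 202.8]
contact_force: [0.1, -0.6, 0.1]
plate 8273 ((434.2618408203125, -319.8017578125), (109.25114440917969, 67.19328308105469), 72.86380004882812) 85.20285886921164
bar 1075 ((434.2943420410156, -319.09283447265625), (51.337162017822266, 13.987862586975098), 72.46927642822266) 105.27559446915305
can px ((363.65289306640625, 234.2276611328125), (7.2923102378845215, 20.750839233398438), 98.58660125732422) 98.0 world [ 450.6329064  -108.67381915    8.        ] depthmed [ 490.64964285 -107.21256328]
jig px ((279.0942687988281, 200.1873779296875), (26.588560104370117, 33.11289596557617), 128.6531524658203) 384.0 world [550.8987795  130.80337434   8.        ] depthmed [539.18648103 133.83947491]
pos [ 434.  -317.5  202.7] a 72.9 t 32.1 D [ 71.5 627.5 -22.7] turn -17.1 n 16 F [-0.7 -1.5  0.6] w 0.995 gf 0.0
38.8 -7.3 1.4 -1.1
38.9 -6.5 1.4 -1.1
39.0 -5.8 1.4 -1.1
39.1 -5.1 1.4 -1.1
39.2 -4.4 1.4 -1.1
39.3 -3.6 1.4 -1.1
39.4 -2.9 1.4 -1.1
39.4 -2.1 1.4 -1.1
39.4 -1.4 1.4 -1.1
39.5 -0.7 1.4 -1.1
39.5 0.1 1.4 -1.1
39.5 0.8 1.4 -1.1
39.4 1.5 1.4 -1.1
39.4 2.3 1.4 -1.1
39.4 3.0 1.4 -1.1
39.3 3.7 1.4 -1.1
```

View pics/w10.png

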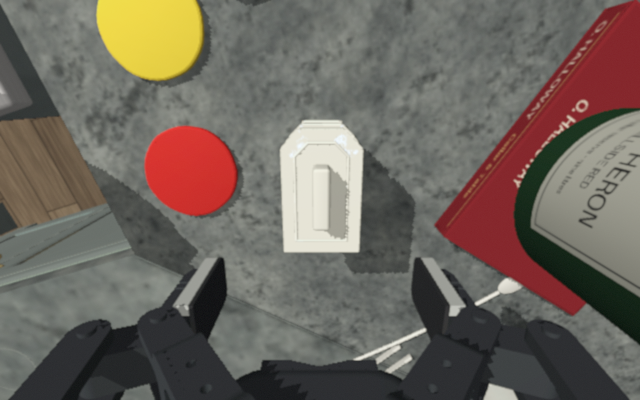

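The lid is seated at the right height, in line with the boxes. Now I get the coaster centres from the wrist pictures w4 and w7, with the poses read then.

```bash
python3 -m handwheel '30 -6 0 -1.1 85;39 -6 0 -1.1 85;39 -6 0 -1.1 85;39 -5 0 -1.1 85;39 -4 0 -1.1 85;39 -3.6 0 -1.1 85;39 -3 0 -1.1 85;39 -2 0 -1.1 85' | grep pos
python3 -m handwheel '39 -1.4 0 -1.1 85;39 -0.7 0 -1.1 85;39 0 0 -1.1 85;39 1 0 -1.1 85;39 1.5 0 -1.1 85;39 2.3 0 -1.1 85;39 3 0 -1.1 85;30 3 0 -1.1 85' | grep pos
python3 -m handwheel '0 0 0 0 85;0 0 0 0 85;0 0 0 0 85;0 0 0 0 85' | grep pos
python3 - <<'E'
from h import *
c=camera('wrist'); save(c,'w11.png'); P=points(c)
for n,(x,y) in dict(can=(506,310),jig=(393,316)).items():
    m=(np.hypot(P[...,0]-x,P[...,1]-y)<45)&(P[...,2]>(130 if n=='can' else 95))&(P[...,2]<(150 if n=='can' else 115))
    q=P[m][:,:2].astype(np.float32); print(n,len(q),cv2.minAreaRect(q) if len(q)>5 else '')
for n,p,a,(u,v),f in (('jig',(625.7,139.3,187.7),90.55,(232,172),'w4'),('can',(589.6,-126.4,181.8),90.9,(219,149),'w7')):
    im=cv2.imread(f'pics/{f}.png'); a=np.radians(a); T=np.eye(4); T[:3,:3]=np.array([[np.cos(a),np.sin(a),0],[np.sin(a),-np.cos(a),0],[0,0,-1]]); T[:3,3]=p; T=T@np.array(c['tool_from_camera'])
    g=cv2.GaussianBlur(im,(5,5),0).max(2); m=np.zeros_like(g); r=62; m[v-r:v+r,u-r:u+r]=(g<82)[v-r:v+r,u-r:u+r]*255
    m=cv2.morphologyEx(m,cv2.MORPH_OPEN,np.ones((25,25)))
    k=max(cv2.findContours(m,0,1)[0],key=cv2.contourArea); x,y,w,h=cv2.boundingRect(k); e=cv2.fitEllipse(k)
    print(n,e,(x,y,w,h),'world ellipse',ray(c,*e[0],8,T).round(1),'eye',ray(c,u,v,8,T).round(1), 'width mm',np.linalg.norm(ray(c,x,v,8,T)-ray(c,x+w,v,8,T)))
E
python3 plan.py 505.5 310 82 90
```

```text
tool_pos: [468.5, -12.9, 203.6]
tool_pos: [501.2, 290.3, 203.4]
tool_pos: [502.5, 284.5, 203.5]
can 4597 ((505.4319763183594, 317.1329345703125), (49.81712341308594, 49.742305755615234), 44.89287185668945)
jig 1553 ((392.7736511230469, 321.0343322753906), (46.72572326660156, 46.69094467163086), 82.19706726074219)
jig ((237.52487182617188, 172.6670379638672), (92.34873962402344, 102.69712829589844), 74.98332977294922) (188, 131, 99, 89) world ellipse [542.2 139.6   8. ] eye [536.6 140.3   8. ] width mm 101.51428128339425
can ((212.70298767089844, 153.2003936767578), (96.26097869873047, 122.4246826171875), 92.6607894897461) (157, 106, 114, 95) world ellipse [ 484.3 -105.8    8. ] eye [ 490.8 -101.5    8. ] width mm 112.24809646488474
pos [502.7 284.3 203.7] a 90.3 t 33.82 D [   2.8   25.7 -121.7] turn 0.3 n 4 F [ 0.3 -1.7 -0.6] w 0.994 gf 0.0
6.4 0.7 30.4 0.1
6.4 0.7 30.4 0.1
6.4 0.7 30.4 0.1
6.4 0.7 30.4 0.1
```

```bash
python3 -m handwheel '20 2 0 0 85;12 1 15 0 85;0 0 30 0 85;0 0 35 0 85;0 0 25 0 85;0 0 12 0 85;0 0 0 0 85;0 0 0 0 85' | grep pos; python3 -m handwheel '0 0 0 0 85;0 0 0 0 85' | grep pos;  python3 plan.py 505.4 315 83 90
```

```text
tool_pos: [505.5, 317.9, 87.7]
tool_pos: [506.7, 319.9, 89.9]
pos [506.7 319.9  89.9] a 90.5 t 34.65 D [-1.3 -4.9 -6.9] turn 0.5 n 1 F [-0.1  1.1  0.8] w 0.997 gf 0.0
-4.9 -1.3 6.9 0.5
```

```bash
python3 -m handwheel '-5 -1 7 0 85;0 0 0 0 85;0 0 0 0 85' | grep pos; python3 -m handwheel '0 0 0 0 60;0 0 0 0 45;0 0 0 0 40;0 0 0 0 40;0 0 0 0 40;0 0 0 0 40;0 0 0 0 40;0 0 0 0 40'|egrep 'pos|grip'
python3 -m handwheel '0 0 -15 0 40;0 0 -30 0 40;0 0 -35 0 40;0 0 -35 0 40;0 0 -15 0 40;0 0 0 0 40'|egrep 'pos|grip|contact'; python3 plan.py 487 -180 210 90
```

```text
tool_pos: [504.1, 313.0, 80.5]
tool_pos: [504.8, 314.4, 81.0]
grip_width: 0.599
grip_force: 62.8
tool_pos: [505.4, 316.0, 215.4]
contact_force: [1.5, 1.1, -2.3]
grip_width: 0.601
grip_force: 63.2
pos [505.4 316.  215.4] a 90.5 t 36.07 D [ -18.4 -496.    -5.4] turn 0.5 n 13 F [ 1.5  1.1 -2.3] w 0.601 gf 63.2
-38.1 -1.8 0.4 0.0
-38.1 -1.7 0.4 0.0
-38.1 -1.7 0.4 0.0
-38.1 -1.7 0.4 0.0
-38.1 -1.7 0.4 0.0
-38.1 -1.6 0.4 0.0
-38.1 -1.6 0.4 0.0
-38.2 -1.6 0.4 0.0
-38.2 -1.5 0.4 0.0
-38.2 -1.5 0.4 0.0
-38.2 -1.5 0.4 0.0
-38.2 -1.5 0.4 0.0
-38.2 -1.4 0.4 0.0
```

```bash
python3 -m handwheel '-20 -1 0 0 40;-35 -1.7 0 0 40;-38 -1.7 0 0 40;-38 -1.7 0 0 40;-38 -1.7 0 0 40;-38 -1.7 0 0 40;-38 -1.7 0 0 40;-38 -1.7 0 0 40' | grep pos
python3 -m handwheel '-38 -1.5 0 0 40;-38 -1.5 0 0 40;-38 -1.5 0 0 40;-38 -1.5 0 0 40;-38 -1.5 0 0 40;-25 -1.5 0 0 40;-12 0 0 0 40;0 0 0 0 40' | grep pos
python3 -m handwheel '0 0 0 0 40;0 0 0 0 40;0 0 0 0 40'| egrep 'pos|grip'
python3 - <<'E'
from h import *
c=camera('wrist'); save(c,'w12.png'); P=points(c)
m=(P[...,2]>4.5)&(P[...,2]<14)&(np.hypot(P[...,0]-489,P[...,1]+104)<70)
m=cv2.morphologyEx(m.astype(np.uint8),cv2.MORPH_OPEN,np.ones((7,7))).astype(bool)
q=P[m][:,:2].astype(np.float32); print(len(q),np.median(q,0),cv2.minEnclosingCircle(q),np.percentile(q,[1,99],axis=0))
E
python3 plan.py 489 -108 150 90
```

```text
tool_pos: [490.7, 28.6, 208.3]
tool_pos: [484.0, -199.9, 208.3]
tool_pos: [486.8, -193.0, 210.2]
grip_width: 0.598
grip_force: 63.1
7671 [ 489.84677 -102.92907] ((489.5220031738281, -104.88780975341797), 49.411903381347656) [[ 443.70457153 -150.12597351]
 [ 534.62102051  -59.30446396]]
pos [ 486.9 -193.3  210.4] a 90.8 t 37.7 D [  2.1  85.3 -60.4] turn 0.8 n 3 F [-0.1 -0.4 -2.2] w 0.601 gf 63.1
28.4 1.1 20.1 0.3
28.4 0.9 20.1 0.3
28.4 0.8 20.1 0.3
```

View pics/w12.png

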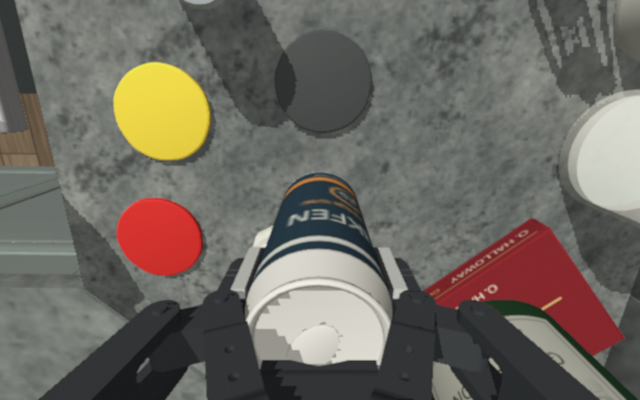

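The coaster (324,82) fits a circle of radius 49.4 mm centred at (489.5,-104.9), and the can hangs upright. Place it.

```bash
python3 -m handwheel '20 1 0 0 40;30 1 10 0 40;25 1 25 0 40;10 0 30 0 40;0 0 20 0 40;0 0 10 0 40;0 0 0 0 40;0 0 0 0 40' | grep pos; python3 -m handwheel '0 0 0 0 40;0 0 0 0 40'|grep pos; python3 plan.py 489.5 -106 83 90
```

```text
tool_pos: [489.1, -111.1, 115.7]
tool_pos: [490.5, -112.0, 117.2]
pos [ 490.5 -112.   117.2] a 90.4 t 38.53 D [ -1.    6.  -34.2] turn 0.4 n 1 F [ 0.  -0.9 -1.6] w 0.604 gf 63.1
6.0 -0.9 34.2 0.4
```

```bash
python3 -m handwheel '4 -1 10 0 40;2 0 10 0 40;0 0 7 0 40;0 0 3 0 40;0 0 1.5 0 40;0 0 0 0 40;0 0 0 0 40;0 0 0 0 40' | egrep 'pos|contact'; python3 -m handwheel '0 0 1 0 40;0 0 0 0 40;0 0 0 0 40'|egrep 'pos|contact'
```

```text
tool_pos: [488.3, -105.4, 84.2]
contact_force: [-0.2, 0.3, -2.2]
tool_pos: [487.9, -105.3, 83.1]
contact_force: [0.3, 0.7, -1.6]
```

```bash
python3 -m handwheel '0 0 0.6 0 40;0 0 0 0 40;0 0 0 0 40' | egrep 'pos|contact'; python3 -m handwheel '0 0 0.5 0 40;0 0 0 0 40;0 0 0 0 40'|egrep 'pos|contact'
```

```text
tool_pos: [488.0, -105.3, 82.9]
contact_force: [0.2, -0.5, 2.3]
tool_pos: [488.1, -105.4, 82.9]
contact_force: [-3.2, -0.2, 6.4]
```

Landed. Release, rise, go to the jigger on the tray and look at it from short of it.

```bash
python3 -m handwheel '0 0 0 0 85;0 0 0 0 85;0 0 0 0 85;0 0 0 0 85;0 0 0 0 85;0 0 -10 0 85;0 0 -30 0 85;0 0 -35 0 85' | egrep pos; python3 -m handwheel '0 0 -35 0 85;15 0 -10 0 85;35 -3 0 0 85;39 -8 0 0 85;39 -10 0 0 85;39 -10 0 0 85;39 -10 0 0 85;39 -10 0 0 85'|egrep 'pos|contact'; python3 plan.py 393 319 190 90
```

```text
tool_pos: [485.4, -104.7, 156.0]
tool_pos: [433.6, 141.3, 202.3]
contact_force: [1.1, 0.4, -0.1]
pos [433.6 141.3 202.3] a 90.5 t 41.28 D [-40.6 177.7 -12.3] turn 0.5 n 5 F [ 1.1  0.4 -0.1] w 0.997 gf 0.0
35.6 -7.8 2.5 0.1
35.6 -7.9 2.5 0.1
35.6 -7.9 2.5 0.1
35.6 -8.0 2.5 0.1
35.6 -8.1 2.5 0.1
```

```bash
python3 -m handwheel '39 -8 0 0 85;39 -8 0 0 85;39 -8 0 0 85;30 -8 0 0 85;15 -6 0 0 85;0 0 0 0 85;0 0 0 0 85;0 0 0 0 85' | egrep pos
python3 - <<'E'
from h import *
c=camera('wrist'); P=points(c)
m=(np.hypot(P[...,0]-393,P[...,1]-318)<45)&(P[...,2]>95)&(P[...,2]<115)
q=P[m][:,:2].astype(np.float32); print('jig',len(q),cv2.minAreaRect(q))
E
python3 plan.py 393 319 79 90
```

```text
tool_pos: [395.5, 299.8, 201.7]
jig 1356 ((392.3402099609375, 320.7432556152344), (46.22360610961914, 46.48347854614258), 1.6284303665161133)
pos [395.9 299.2 201.6] a 90.4 t 42.0 D [  -2.9   19.8 -122.6] turn 0.4 n 4 F [-0.7 -0.6 -0.8] w 0.994 gf 0.0
4.9 -0.7 30.7 0.1
4.9 -0.7 30.7 0.1
4.9 -0.7 30.7 0.1
4.9 -0.7 30.7 0.1
```

```bash
python3 -m handwheel '8 -1 10 0 85;8 -1 25 0 85;4 -1 30 0 85;0 0 30 0 85;0 0 20 0 85;0 0 8 0 85;0 0 0 0 85;0 0 0 0 85' | egrep pos; python3 -m handwheel '0 0 0 0 85;0 0 0 0 85' | egrep pos; python3 plan.py 393 319 79 90
```

```text
tool_pos: [393.0, 320.2, 79.3]
tool_pos: [393.6, 321.7, 80.6]
pos [393.6 321.7  80.6] a 90.4 t 42.83 D [-0.6 -2.7 -1.6] turn 0.4 n 1 F [0.3 0.1 0.5] w 0.996 gf 0.0
-2.7 -0.6 1.6 0.4
```

```bash
python3 -m handwheel '-2 0 1.6 0 85;0 0 0 0 85;0 0 0 0 60;0 0 0 0 45;0 0 0 0 36;0 0 0 0 36;0 0 0 0 36;0 0 0 0 36' | egrep pos; python3 -m handwheel '0 0 0 0 36;0 0 0 0 36;0 0 0 0 36;0 0 0 0 36' | egrep 'pos|grip'; python3 -m handwheel '0 0 -10 0 36;0 0 -25 0 36;0 0 -25 0 36;0 0 -10 0 36;0 0 0 0 36' | egrep 'pos|grip'; python3 plan.py 539 70 150 90
```

```text
tool_pos: [392.3, 319.4, 77.8]
tool_pos: [392.3, 319.4, 77.8]
grip_width: 0.512
grip_force: 60.3
tool_pos: [393.8, 320.5, 149.9]
grip_width: 0.509
grip_force: 61.2
pos [393.8 320.5 149.9] a 90.5 t 44.25 D [ 1.452e+02 -2.505e+02  1.000e-01] turn 0.5 n 8 F [-0.2  0.6 -0.5] w 0.509 gf 61.2
-31.5 17.9 -0.0 0.1
-31.4 17.9 -0.0 0.1
-31.4 18.0 -0.0 0.1
-31.4 18.0 -0.0 0.1
-31.4 18.0 -0.0 0.1
-31.4 18.1 -0.0 0.1
-31.3 18.1 -0.0 0.1
-31.3 18.1 -0.0 0.1
```

```bash
python3 -m handwheel '-20 11 0 0 36;-31 18 0 0 36;-31 18 0 0 36;-31 18 0 0 36;-31 18 0 0 36;-31 18 0 0 36;-31 18 0 0 36;-31 18 0 0 36' | grep pos
python3 -m handwheel '-10 5 0 0 36;0 0 0 0 36;0 0 0 0 36;0 0 0 0 36;0 0 0 0 36'| egrep 'pos|grip'
python3 - <<'E'
from h import *
c=camera('wrist'); save(c,'w13.png'); P=points(c)
m=(P[...,2]>4.5)&(P[...,2]<14)&(np.hypot(P[...,0]-539,P[...,1]-134)<62)
m=cv2.morphologyEx(m.astype(np.uint8),cv2.MORPH_OPEN,np.ones((7,7))).astype(bool)
q=P[m][:,:2].astype(np.float32); print(len(q),np.median(q,0),cv2.minEnclosingCircle(q))
E
python3 plan.py 539 133 79.8 90
```

```text
tool_pos: [530.6, 80.7, 145.6]
tool_pos: [534.8, 75.7, 146.9]
grip_width: 0.51
grip_force: 61.2
10706 [536.98926 139.07211] ((536.7750244140625, 136.35572814941406), 49.51249313354492)
pos [535.   75.6 147.1] a 90.7 t 45.38 D [  4.   57.4 -67.3] turn 0.7 n 3 F [ 0.5  0.1 -1.5] w 0.509 gf 61.2
19.1 1.6 22.4 0.2
19.1 1.5 22.4 0.2
19.1 1.4 22.4 0.2
```

View pics/w13.png

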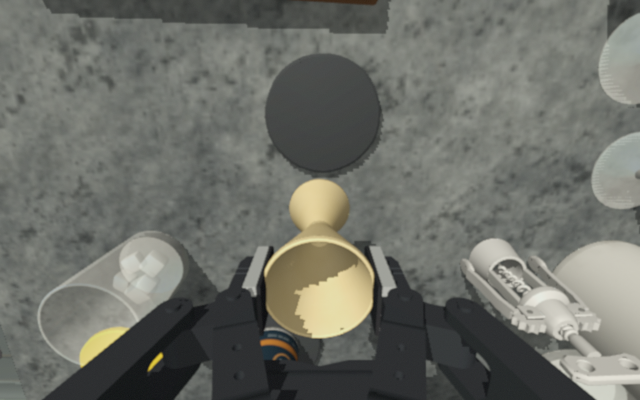

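The coaster (323,113) fits a circle of radius 49.5 mm centred at (536.8,136.4), and the jigger hangs upright. Place it.

```bash
python3 -m handwheel '15 0 0 0 36;25 1 0 0 36;15 1 15 0 36;5 0 20 0 36;0 0 15 0 36;0 0 6 0 36;0 0 2 0 36;0 0 0 0 36' | grep pos; python3 -m handwheel '0 0 0 0 36;0 0 0 0 36;0 0 0 0 36' | egrep 'pos|contact'; python3 plan.py 536.8 135.5 79.8 90
```

```text
tool_pos: [537.3, 132.2, 88.6]
tool_pos: [538.6, 132.9, 90.2]
contact_force: [-0.5, 1.0, -1.4]
pos [538.6 132.9  90.2] a 90.4 t 46.3 D [ -1.8   2.6 -10.4] turn 0.4 n 1 F [-0.5  1.  -1.4] w 0.508 gf 61.2
2.6 -1.8 10.4 0.4
```

```bash
python3 -m handwheel '2.6 -1.5 4 0 36;0 0 3 0 36;0 0 1.5 0 36;0 0 0.7 0 36;0 0 0 0 36;0 0 0 0 36;0 0 0 0 36' | egrep 'pos|contact'; python3 -m handwheel '0 0 1 0 36;0 0 0 0 36;0 0 0 0 36' | egrep 'pos|contact'; python3 -m handwheel '0 0 0.7 0 36;0 0 0 0 36;0 0 0 0 36' | egrep 'pos|contact'
```

```text
tool_pos: [536.2, 135.7, 80.0]
contact_force: [0.0, 0.2, -2.2]
tool_pos: [536.6, 136.0, 79.9]
contact_force: [-1.2, -1.1, 5.0]
tool_pos: [536.7, 136.0, 79.8]
contact_force: [-2.2, -1.2, 9.4]
```

```bash
python3 -m handwheel '0 0 -0.5 0 85;0 0 0 0 85;0 0 0 0 85;0 0 0 0 85;0 0 0 0 85;0 0 -10 0 85;0 0 -30 0 85;0 0 -35 0 85' | egrep pos; python3 -m handwheel '0 0 -35 0 85;0 20 -10 0 85;0 -30 0 0 85;0 -35 0 0 85;0 -35 0 0 85;0 -35 0 0 85;0 0 0 0 85;0 0 0 0 85'|egrep 'pos|contact'
python3 -m handwheel '0 0 0 0 85;0 0 0 0 85;0 0 0 0 85;0 0 0 0 85'|egrep 'pos|contact'
python3 - <<'E'
from h import *
c=camera('top'); save(c,'top4.png'); P=points(c)
def rep(n,x,y,r,z0,z1):
    m=(np.hypot(P[...,0]-x,P[...,1]-y)<r)&(P[...,2]>z0)&(P[...,2]<z1); q=P[m][:,:2].astype(np.float32)
    print(n,len(q),[np.round(k,1) for k in cv2.minAreaRect(q)] if len(q)>5 else '',np.median(P[m][:,2]))
rep('can',488,-105,50,125,155); rep('jig',537,136,50,95,125); rep('glass',374,-10,60,85,115); rep('lid',435,-320,70,79,90); rep('bar',435,-320,60,99,112)
v=cv2.resize(c['frame'][120:300,170:470],None,fx=2.5,fy=2.5,interpolation=cv2.INTER_CUBIC); cv2.imwrite('pics/fin.png',cv2.cvtColor(v,cv2.COLOR_RGB2BGR))
E
```

```text
tool_pos: [533.9, 135.0, 152.8]
tool_pos: [419.1, 134.2, 198.7]
contact_force: [0.8, 0.2, -0.0]
tool_pos: [422.4, 135.2, 199.3]
contact_force: [-0.5, -1.1, -0.7]
can 340 [array([ 489.3, -105.4]), array([51.1, 48.1]), np.float64(84.8)] 139.7938470362687
jig 114 [array([537.9, 134.8]), array([46.2, 44.7]), np.float64(1.4)] 104.51665275922073
glass 101 [array([374.3,  -9.2]), array([69.8, 71.6]), np.float64(89.1)] 99.23812668628352
lid 901 [array([ 436.4, -322.6]), array([109.4,  67.7]), np.float64(73.0)] 84.52437879635363
bar 110 [array([ 436.1, -322. ]), array([51.6, 14.2]), np.float64(71.9)] 104.4213635946412
```

View pics/fin.png

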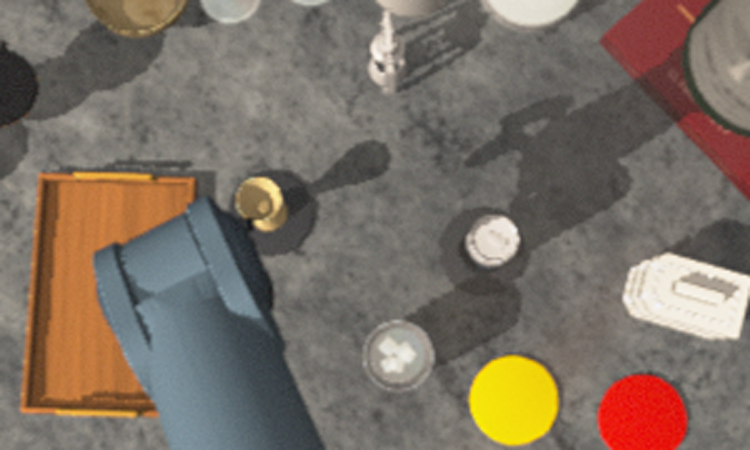

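The can (493,240) and jigger (262,203) stand upright on their coasters. The closed box (690,295) is aligned, with its lid plate at 84.5 mm as it should be. The glass has not moved and the arm is clear. Hand in.

```bash
python3 -c "
from bench import close_job; print(close_job())"
```

```text
the job is handed in; nothing more can be done
None
```

I handed the job in: the snack box is closed with the lid seated, the can and jigger are back upright on their own coasters, the tumbler of ice has not moved, and the gripper is clear of everything; the hand-in returned no verdict.

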